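# Clear the ring ejector and hold the core ring against its sprung fence

## Robot

A 6-joint arm with a two-finger parallel gripper is mounted at the origin on the work surface. World frame = base frame: x ahead of the robot, y to its left, z up, the work surface at z = 0. Lengths are in m, angles in rad, forces in N, time in s.
With the tool pointing down it reaches from about 0.375 to 0.975 m from the base axis. Payload 3.8 kg.
Tool frame: the origin (TCP) lies on the centre line of the jaws, within the pads' length; the fingertips stand 22 mm ahead of it and the grasp point (between the pads) lies 3 mm ahead of it; z points along the fingers, x is the direction in which the jaws open and shut, and the axes are right-handed (so a half turn about z gives the same grasp; the last joint's range is limited). The gripper opens to 85 mm and grips with 20 to 120 N. Pads are 22 mm wide; open, the fingers measure 114 mm over their backs; the gripper's body (76 mm by 85 mm) begins 54 mm behind the grasp point. The pads swing forward as they close: fully open they stand 13 mm farther back than shut.
Start: joints at [1.232, 0.264, 1.604, -0, 1.274, -0.037], TCP at [0.201, 0.644, 0.253] pointing down, gripper open.
Joint ranges: [-2.63, 2.63], [-0.94, 2.18], [0.31, 2.57], [-1.31, 4.45], [0, 2.66], [-2.55, 2.55]. Speed limits (rad/s): [2.57, 2.57, 3.14, 3.14, 3.14, 3.14].

## Interface

Orientations are given as a rotation vector (axis times angle).
In Python, from workcell import bot, viewer gives the robot as it stands.
- The arm moves only by the tool move_arm, never from a script. Its argument "series" is text: rows parted by semicolons, each of 7 numbers parted by spaces: the turn, a rotation vector about the tool's x, y, z scaled (see below), then the shift along the tool's x, y, z scaled (see below), then the opening, from -1 (shut) to 1 (fully open). A call has exactly 8 rows; each row is the pose to reach, as a shift and turn from the pose commanded when the call began, along the tool's axes at that moment; what a row does not reach only later rows make up. The controller multiplies each number of a shift by 100 mm and each number of a turn by 120 degrees. A row lasts 1/10 s, in which the tool goes at most 50 mm and 8.59 degrees, less where a joint would pass 70% of its speed; a pose out of reach is approached as far as the arm can. A call with a number of a shift or a turn outside -1 to 1 is refused whole. A call with a gripper value outside its range is refused whole. The fingers move at their own pace and stop on an object; "squeeze" is the grip in N (left out, the last holds). Time passes only in rows, so rows that repeat a pose let the fingers close, or fill a call up. It gives the time, the measured TCP pose, the force and the opening at its end, in the units of the state.
- bot.read_state(): the state, without advancing time (a new reading comes with each control period).
- viewer.read_camera(name): name is "scene" or "top" or "wrist"; returns a dict with "pixels" (400x640x3 uint8, red, green, blue), "K" (3x3 intrinsics, pixels), "dist" ([k1, k2, p1, p2, k3] as OpenCV has them; the pictures are not rectified), "world_to_cam" (4x4, takes a point from world to camera coordinates); the wrist camera has in their place "mount" (4x4, takes a point from camera to tool coordinates, whose origin is the TCP and whose axes are the tool frame's). Camera axes: x right, y up, looking along -z (the intrinsics and any distortion apply to the point x, -y, -z); pixel columns grow to the right and rows downward; lengths in m; the calibration is good to about 2 mm. A picture is of the moment at which its call begins: read the wrist's pose just before it. There is no depth.
- bot.finish_job(): hands the job in, once; it reports no verdict.
The state is a dict: "time": time; "q": joint angles; "joint_vel": joint speeds; "joint_torque": joint torques, N m; "tool_pos": TCP position; "tcp_rot": TCP orientation; "wrist_force": force on the tool from outside, world axes, zero at the start; "torque": the same for the moment, N m; "width": opening from 0.0 (shut) to 1.0 (fully open).
Only numpy, scipy, OpenCV 4.12 (cv2) and the standard library are available. Lean on these libraries where they do the work, as an engineer would, in place of code of your own. Each camera call takes 0.05 s, during which the arm holds its last target.

## Task

First clear the two loose caps off the ring ejector's bed: the black cap goes into the black tray, the yellow cap into the yellow tray. Then stand the chrome core ring upright on the bed, centred on the black line, and slide it against the sprung steel fence until the fence's pointers rest in the green part of the scales, never ramming the fence to the far end of the red. Finish like that, still holding the ring and pressing steadily for the person who will tighten the clamp nuts; leave the red button, the brass weight and the glass dish alone.

Things in the scene. Friction and masses are not known exactly. Their poses are not given: they have to be found in the camera images.
- ejector: Fixed grey ring ejector on a 4 mm thick mat, 250 (x) by 200 mm (y); its flat aluminium bed is 50 mm above the origin. Origin: centre of underside; z up, +x = pressing direction, towards the fence. A black line at y = 0 marks the bed's middle. The bed is free from x = -125 mm to the fence face at x = +20 mm (at rest).
- guide (a point): Top centre of the ejector's guide block behind the fence, 36 mm above the bed; the block is 22 mm (x) by 124 mm (y). Beside it, 83 mm either way in y, stands a clamp stud with a black nut, 30 mm high.
- scale (a point): Middle of the green part of the left (+y) scale painted on the bed, at ejector x = 36, y = 80 mm; a like scale lies at y = -80 mm. Along +x: white 10 mm, green 12 mm, red 12 mm. The fence's black pointers run over them.
- stop: Sprung steel fence, 100 mm wide (y), 10 mm thick, 32 mm above the bed. Origin: on the bed, middle of its front face; axes as the ejector's. Pressed, it slides along ejector +x from x = 20 mm (rest). Displacement 0 to 10 mm: pointers (in line with the front face) on white, 10 to 22 green, 22 to 34 (end stop) red. Spring: 0.5 N per mm, 0 N at rest.
- core_ring: Loose chrome core ring, an open tube standing upright, outer diameter 50 mm, wall 3.5 mm, height 45 mm, about 160 g. Origin: centre of its underside; z is its axis.
- black_cap: Loose black bakelite cap, a plain disc of 44 mm diameter and 24 mm height, about 45 g, lying flat on the bed at the start. Origin: centre of its underside, z up.
- yellow_cap: Loose yellow cap of the same size (44 mm diameter, 24 mm high), lying flat on the bed at the start. Origin: centre of its underside, z up.
- black_tray: Fixed open black tray on the mat, 130 by 130 mm outside, 30 mm high, walls 4 mm, inner floor about 4 mm above its origin. Origin: centre of its underside, z up.
- yellow_tray: Fixed open yellow tray of the same size. Origin: centre of its underside, z up.
- button_top (a point): Centre of the top of the large red push button (40 mm across, 6 mm travel, 6 N) on the 34 mm high switch box on the ejector's -y side (box: ejector x -75 to 15, y -100 to -163 mm). Not to be pressed.
- button (a joint): How far the red button is pressed: 0 (up) to 0.006 m.
- weight: Squat brass weight with a small grip on top, 48 mm diameter, 46 mm high. A bystander. Origin: centre of its underside.
- dish: Frosted glass dish, 90 mm across, 28 mm high. A bystander. Origin: centre of its underside.

How it is judged:
By the outcome, as a careful person would: the job done as asked, in the order asked, and still so for the second after the job is handed in, while the arm keeps its last pose, push and grip.
It also fails if it takes over 66 s, if anything falls off the work surface, if the arm or the gripper's body presses on something with over 40 N, if the wrist force passes 120 N, or if a joint passes its speed limit or range.

## Working session

There is one attempt and no reset: what is moved stays moved. The work goes in short steps, Python scripts to look and compute and a tool call to move; the robot and the scene stay as the last step left them, time stands still between calls to the robot, and variables do not carry over. Pictures are saved under pics/ and viewed, and the job is handed in when it is done.

Besides the shell and the picture viewer there is one more tool, called as name(argument=value, ...) on one line, values as JSON. move_arm: Moves the arm, as the interface text tells. Its arguments: {"type":"object","properties":{"series":{"type":"string"},"squeeze":{"type":"number"}},"required":["series"]}

```bash
mkdir -p pics; ls; python3 - <<'E'
from workcell import bot, viewer
import cv2,pickle
print(bot.read_state())
d={}
for n in ["scene","top","wrist"]:
    c=viewer.read_camera(n); d[n]=c
    cv2.imwrite(f"pics/{n}0.png",c["pixels"][:,:,::-1])
    print(n,{k:v for k,v in c.items() if k!="pixels"})
pickle.dump(d,open("c0.pkl","wb"))
E
```

```text
pics
{'time': 0.0, 'q': array([ 1.23207856e+00,  2.64762565e-01,  1.60540924e+00, -6.89934852e-06,
        1.27370592e+00, -3.68995254e-02]), 'joint_vel': array([ 0.00044758,  0.00024341,  0.00113895, -0.00172316, -0.00063368,
       -0.00081416]), 'joint_torque': array([ 2.85833943e-03, -5.15092993e+01, -3.67326558e+01,  2.45033033e-05,
        1.29904298e-02,  1.51988502e-05]), 'tool_pos': array([0.20041867, 0.64382548, 0.25193661]), 'tcp_rot': array([ 2.52911631,  1.86146594, -0.00296028]), 'wrist_force': array([0.05280862, 0.52023916, 0.58108455]), 'torque': array([ 0.00694317, -0.03153635,  0.01940644]), 'width': 0.9928712143131818}
scene {'K': array([[408.26099785,   0.        , 317.38021633],
       [  0.        , 408.26099785, 198.04883839],
       [  0.        ,   0.        ,   1.        ]]), 'dist': array([0.03184612, 0.        , 0.        , 0.        , 0.        ]), 'world_to_cam': array([[-0.61906237,  0.78510576,  0.01925439,  0.3675513 ],
       [-0.55069006, -0.4514423 ,  0.70209708,  0.24327876],
       [ 0.55991271,  0.42403868,  0.71182088, -1.2875286 ],
       [ 0.
[... 460 characters left out ...]
.0135074 ,  0.99231487, -1.08855794],
       [ 0.        ,  0.        ,  0.        ,  1.        ]])}
wrist {'K': array([[299.21310292,   0.        , 325.18093984],
       [  0.        , 299.21310292, 200.77528252],
       [  0.        ,   0.        ,   1.        ]]), 'dist': array([-0.05713167,  0.        ,  0.        ,  0.        ,  0.        ]), 'mount': array([[ 9.99999821e-01, -1.82405191e-04, -5.70085920e-04,
        -7.10810507e-04],
       [-3.45137597e-04, -9.53872678e-01, -3.00211252e-01,
        -7.70478420e-02],
       [-4.89029293e-04,  3.00211395e-01, -9.53872570e-01,
        -1.21407385e-01],
       [ 0.00000000e+00,  0.00000000e+00,  0.00000000e+00,
         1.00000000e+00]])}
```

View pics/scene0.png

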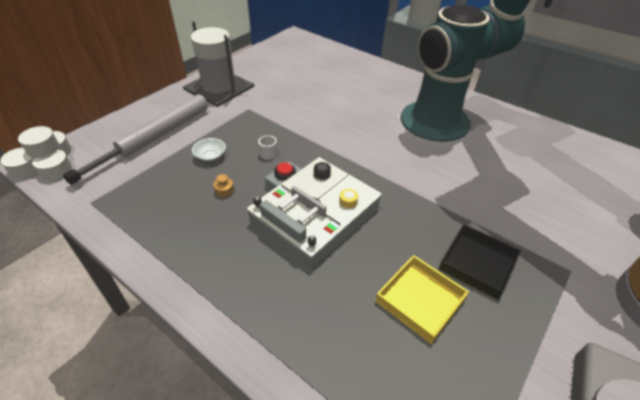

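View pics/top0.png

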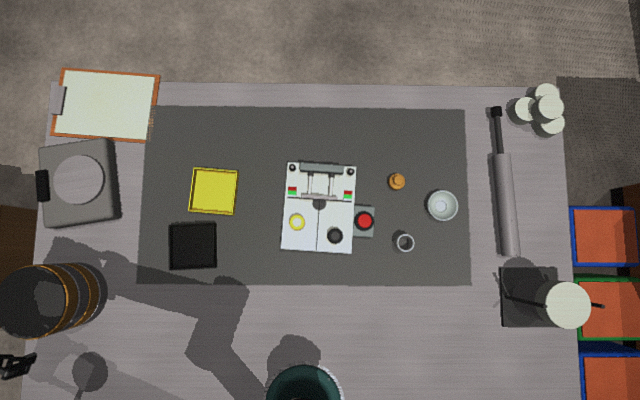

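View pics/wrist0.png

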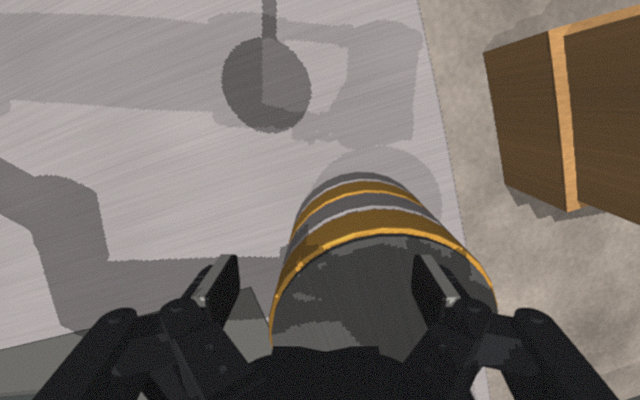

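```bash
python3 - <<'E'
import cv2
t=cv2.imread("pics/top0.png")[150:280,160:470]
cv2.imwrite("pics/top0z.png",cv2.resize(t,(775,325),interpolation=cv2.INTER_CUBIC))
t=cv2.imread("pics/top0.png")[155:260,270:380]
cv2.imwrite("pics/top0zz.png",cv2.resize(t,None,fx=5.5,fy=5.5,interpolation=cv2.INTER_CUBIC))
t=cv2.imread("pics/scene0.png")[120:270,180:400]
cv2.imwrite("pics/scene0z.png",cv2.resize(t,None,fx=3.6,fy=3.6,interpolation=cv2.INTER_CUBIC))
E
```

```text
(no output)
```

View pics/top0zz.png

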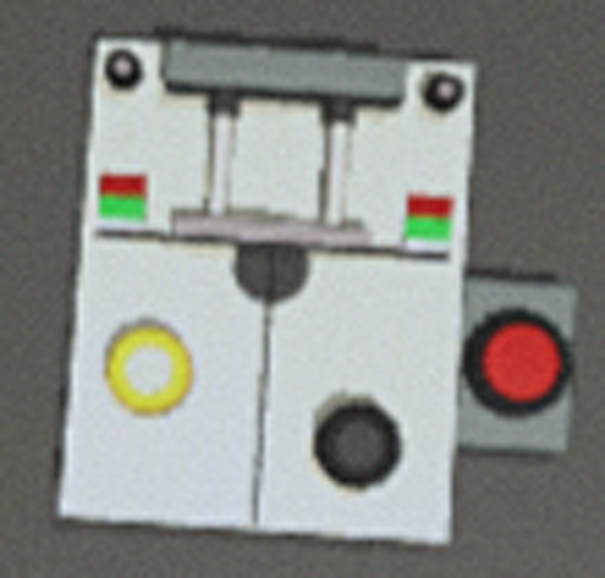

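View pics/scene0z.png

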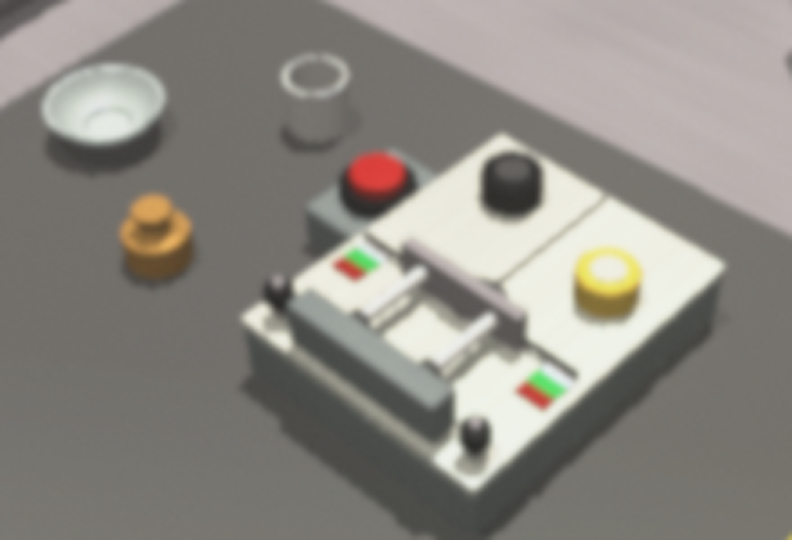

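```bash
cat > h.py <<'E'
import numpy as np,cv2
from scipy.spatial.transform import Rotation as R
def w2c(c,st=None):
    if "world_to_cam" in c: return c["world_to_cam"]
    T=np.eye(4);T[:3,:3]=R.from_rotvec(st["tcp_rot"]).as_matrix();T[:3,3]=st["tool_pos"]
    return np.linalg.inv(T@c["mount"])
def rays(c,px,st=None):
    px=np.asarray(px,float).reshape(-1,1,2)
    n=cv2.undistortPoints(px,c["K"],c["dist"]).reshape(-1,2)
    M=np.linalg.inv(w2c(c,st))
    d=np.c_[n[:,0],-n[:,1],-np.ones(len(n))]@M[:3,:3].T
    return M[:3,3],d
def onz(c,px,z,st=None):
    o,d=rays(c,px,st)
    return o+d*((z-o[2])/d[:,2])[:,None]
def proj(c,P,st=None):
    P=np.asarray(P,float).reshape(-1,3);M=w2c(c,st)
    p=P@M[:3,:3].T+M[:3,3]
    return cv2.projectPoints((p*[1,-1,-1]).reshape(-1,1,3),np.zeros(3),np.zeros(3),c["K"],c["dist"])[0].reshape(-1,2)
def blobs(mask,amin=30):
    cs,_=cv2.findContours(mask.astype(np.uint8),cv2.RETR_EXTERNAL,cv2.CHAIN_APPROX_NONE)
    return sorted([c for c in cs if cv2.contourArea(c)>amin],key=lambda c:-cv2.contourArea(c))
def fitc(P):
    A=np.c_[2*P,np.ones(len(P))];s=np.linalg.lstsq(A,(P**2).sum(1),rcond=None)[0]
    return s[:2],np.sqrt(s[2]+s[:2]@s[:2])
E
python3 - <<'E'
from h import *
import pickle
d=pickle.load(open("c0.pkl","rb"))
for n in ["top","scene"]:
    c=d[n];im=c["pixels"];hsv=cv2.cvtColor(im,cv2.COLOR_RGB2HSV);H,S,V=[hsv[:,:,i].astype(int) for i in range(3)]
    m={"yellow":(H>20)&(H<35)&(S>110)&(V>100),"green":(H>45)&(H<75)&(S>120),"red":((H<6)|(H>174))&(S>150)&(V>90),
       "white":(V>150)&(S<60),"dark":(V<55)}
    x0,x1,y0,y1=(160,480,150,280) if n=="top" else (170,560,110,350)
    for k,q in m.items():
        q=q.copy();q[:y0]=0;q[y1:]=0;q[:,:x0]=0;q[:,x1:]=0
        for b in blobs(q,10):
            a=cv2.contourArea(b);x,y,w,h=cv2.boundingRect(b)
            M=cv2.moments(b);p=(M["m10"]/M["m00"],M["m01"]/M["m00"])
            z={"yellow":.078,"green":.054,"red":.054,"white":.054,"dark":.078}[k]
            print(n,k,round(a),(x,y,w,h),np.round(p,1),"z",z,np.round(onz(c,p,z)[0],4))
E
```

```text
top yellow 1946 (188, 167, 50, 48) [212.4 190.5] z 0.078 [0.5929 0.2605 0.078 ]
top yellow 162 (289, 215, 16, 15) [296.6 222. ] z 0.078 [0.5069 0.0237 0.078 ]
top green 16 (288, 191, 8, 4) [291.8 192.2] z 0.054 [0.594  0.0399 0.054 ]
top green 13 (344, 195, 8, 3) [347.3 196. ] z 0.054 [ 0.5844 -0.1194  0.054 ]
top red 138 (358, 214, 14, 14) [364.3 220.4] z 0.054 [ 0.5147 -0.1679  0.054 ]
top red 13 (344, 191, 8, 3) [347.3 192. ] z 0.054 [ 0.596  -0.1194  0.054 ]
top red 12 (288, 187, 8, 3) [291.9 188. ] z 0.054 [0.606  0.0398 0.054 ]
top white 5372 (281, 162, 75, 92) [318.4 211.3] z 0.054 [ 0.5395 -0.0369  0.054 ]
top white 658 (428, 190, 30, 31) [442.9 205.1] z 0.054 [ 0.5605 -0.3945  0.054 ]
top white 216 (397, 234, 18, 18) [405.4 242.5] z 0.054 [ 0.4528 -0.2842  0.054 ]
top dark 2159 (168, 221, 49, 49) [192.2 245.2] z 0.078 [0.4405 0.3097 0.078 ]
top dark 250 (354, 211, 20, 19) [363.4 220.5] z 0.078 [ 0.5124 -0.1622  0.078 ]
top dark 137 (328, 229, 14, 14) [334.4 235.5] z 0.078 [ 0.4701 -0.0815  0.078 ]
top dark 100 (160, 271, 31, 9) [169.4 276.2] z 0.078 [0.3559 0.3677 0.078 ]
to
[... 1155 characters left out ...]
204, 15, 14) [253.9 210.3] z 0.054 [ 0.6664 -0.1281  0.054 ]
scene white 59 (170, 110, 16, 9) [174.8 112.7] z 0.054 [ 0.5331 -0.5782  0.054 ]
scene white 22 (267, 135, 10, 12) [273.1 140.9] z 0.054 [ 0.4489 -0.2689  0.054 ]
scene white 20 (258, 137, 7, 10) [260.1 142. ] z 0.054 [ 0.4748 -0.2929  0.054 ]
scene dark 3314 (440, 225, 80, 75) [480.1 261.2] z 0.078 [0.4963 0.3318 0.078 ]
scene dark 168 (445, 110, 17, 16) [453.7 116.5] z 0.078 [0.0608 0.0721 0.078 ]
scene dark 55 (425, 110, 19, 7) [434.6 112.2] z 0.078 [0.0756 0.0197 0.078 ]
scene dark 53 (316, 171, 13, 7) [321.8 174.3] z 0.078 [ 0.493  -0.0679  0.078 ]
scene dark 14 (276, 173, 10, 6) [279.7 176.5] z 0.078 [ 0.5632 -0.1408  0.078 ]
```

```bash
cat >> h.py <<'E'
YAW=np.radians(-3.45);O=np.array([.5533,-.0376])
def toE(p):
    p=np.asarray(p,float);c,s=np.cos(YAW),np.sin(YAW);q=p[...,:2]-O
    return np.stack([q[...,0]*c+q[...,1]*s,-q[...,0]*s+q[...,1]*c],-1)*1000
def status(st):
    Rm=R.from_rotvec(st["tcp_rot"]).as_matrix();e=toE(st["tool_pos"])
    # desired: tool x = ejector y, tool z down
    c,s=np.cos(YAW),np.sin(YAW);D=np.c_[[-s,c,0],[c,s,0],[0,0,-1]]
    rv=R.from_matrix(Rm.T@D).as_rotvec(degrees=True)
    print("t",round(st["time"],2),"E xy mm",np.round(e,1),"z",round(st["tool_pos"][2]*1000,1),"rot to go deg",np.round(rv,2),"units",np.round(rv/120,4),"F",np.round(st["wrist_force"],2),"w",round(st["width"],3),"q",np.round(st["q"],2))
    return Rm
E
python3 - <<'E'
from h import *
import pickle
from workcell import bot
st=bot.read_state();Rm=status(st)
d=pickle.load(open("c0.pkl","rb"));c=d["top"]
for n,p,z in [("yc",(296.6,222),.078),("bc",(334.4,235.5),.078),("ring",(405.4,242.5),.049),("yt",(212.4,190.5),.034),("bt",(192.2,245.2),.03),("btn",(364.3,220.4),.05)]:
    P=onz(c,p,z)[0];print(n,P.round(4),toE(P).round(1), "tool-frame shift", (Rm.T@(P-st["tool_pos"])*10).round(3))
E
```

```text
t 0.15 E xy mm [-393.3  659.1] z 252.2 rot to go deg [ -0.02   0.1  -13.84] units [-1.000e-04  9.000e-04 -1.153e-01] F [-0.12  0.52 -0.64] w 1.001 q [ 1.23  0.26  1.61  0.    1.27 -0.04]
yc [0.5068 0.0237 0.078 ] [-50.1  58.4] tool-frame shift [-5.009  4.769  1.751]
bc [ 0.4703 -0.0815  0.078 ] [-80.3 -48.8] tool-frame shift [-6.122  4.733  1.753]
ring [ 0.453  -0.2854  0.049 ] [ -85.2 -253.4] tool-frame shift [-8.119  5.175  2.046]
yt [0.5997 0.2722 0.034 ] [ 27.6 312. ] tool-frame shift [-2.359  4.917  2.186]
bt [0.4408 0.3246 0.03  ] [-134.1  354.8] tool-frame shift [-2.331  3.245  2.226]
btn [ 0.515  -0.1684  0.05  ] [ -30.3 -132.9] tool-frame shift [-6.818  5.419  2.034]
```

move_arm(series="0 0 -0.0144 -0.125 0.1 0 1; 0 0 -0.0288 -0.25 0.2 0 1; 0 0 -0.043 -0.375 0.3 0 1; 0 0 -0.0576 -0.5 0.4 0 1; 0 0 -0.072 -0.625 0.5 0 1; 0 0 -0.0865 -0.75 0.6 0 1; 0 0 -0.101 -0.875 0.7 0 1; 0 0.0008 -0.1153 -1 0.8 0 1")

```text
time: 0.95
tool_pos: [0.2473, 0.5244, 0.2528]
tcp_rot: [-2.285, -2.154, -0.001]
wrist_force: [0.0, 0.9, 0.4]
width: 0.996
```

```bash
python3 -c "
from h import *
from workcell import bot
status(bot.read_state())"
```

```text
t 0.95 E xy mm [-339.2  542.5] z 252.8 rot to go deg [-0.   -0.06  0.07] units [-0.     -0.0005  0.0006] F [0.05 0.86 0.35] w 0.996 q [ 1.09  0.08  1.81  0.    1.24 -0.43]
```

move_arm(series="0 0 0 -0.15 0.07 0 1; 0 0 0 -0.3 0.14 0 1; 0 0 0 -0.45 0.22 0 1; 0 0 0 -0.6 0.3 0 1; 0 0 0 -0.7 0.36 0 1; 0 0 0 -0.8 0.4 0 1; 0 0 0 -0.9 0.45 0 1; 0 0 0 -1 0.5 0 1")

```text
time: 1.75
tool_pos: [0.2915, 0.4217, 0.2531]
tcp_rot: [-2.286, -2.153, -0.002]
wrist_force: [0.4, 0.3, -0.6]
width: 1.001
```

move_arm(series="0 0 0 -0.125 0.06 0 1; 0 0 0 -0.25 0.12 0 1; 0 0 0 -0.375 0.18 0 1; 0 0 0 -0.5 0.25 0 1; 0 0 0 -0.625 0.31 0 1; 0 0 0 -0.75 0.37 0 1; 0 0 0 -0.875 0.44 0 1; 0 0 0 -1 0.5 0 1")

```text
time: 2.55
tool_pos: [0.3356, 0.3185, 0.253]
tcp_rot: [-2.287, -2.153, -0.002]
wrist_force: [-0.3, 0.4, 0.3]
width: 0.999
```

move_arm(series="0 0 0 -0.125 0.06 0 1; 0 0 0 -0.25 0.12 0 1; 0 0 0 -0.375 0.18 0 1; 0 0 0 -0.5 0.25 0 1; 0 0 0 -0.625 0.31 0 1; 0 0 0 -0.75 0.37 0 1; 0 0 0 -0.875 0.44 0 1; 0 0 0 -1 0.5 0 1")

```text
time: 3.35
tool_pos: [0.3793, 0.2156, 0.2528]
tcp_rot: [-2.287, -2.153, -0.002]
wrist_force: [0.5, 0.1, 0.0]
width: 0.999
```

move_arm(series="0 0 0 -0.125 0.06 0 1; 0 0 0 -0.25 0.12 0 1; 0 0 0 -0.375 0.18 0 1; 0 0 0 -0.5 0.25 0 1; 0 0 0 -0.625 0.31 0 1; 0 0 0 -0.75 0.37 0 1; 0 0 0 -0.875 0.44 0 1; 0 0 0 -1 0.5 0 1")

```text
time: 4.15
tool_pos: [0.4231, 0.1128, 0.2527]
tcp_rot: [-2.287, -2.153, -0.002]
wrist_force: [0.2, 0.6, -0.2]
width: 1.0
```

move_arm(series="0 0 0 -0.125 0.06 0 1; 0 0 0 -0.25 0.12 0 1; 0 0 0 -0.375 0.18 0 1; 0 0 0 -0.5 0.25 0 1; 0 0 0 -0.625 0.31 0 1; 0 0 0 -0.75 0.37 0 1; 0 0 0 -0.9 0.44 0 1; 0 0 0 -1 0.5 0 1")

```text
time: 4.95
tool_pos: [0.467, 0.0097, 0.2525]
tcp_rot: [-2.287, -2.152, -0.002]
wrist_force: [-0.6, 0.3, -0.3]
width: 0.997
```

```bash
python3 -c "
from h import *
import pickle
from workcell import bot,viewer
st=bot.read_state();status(st)
c=viewer.read_camera('wrist');cv2.imwrite('pics/w1.png',c['pixels'][:,:,::-1]);pickle.dump((st,c),open('w1.pkl','wb'))
"
```

```text
t 4.95 E xy mm [-89.   42.1] z 252.5 rot to go deg [ 0.01 -0.08 -0.04] units [ 0.0001 -0.0007 -0.0003] F [-0.6   0.29 -0.26] w 0.997 q [-0.03 -0.14  2.03  0.    1.25 -1.54]
```

View pics/w1.png

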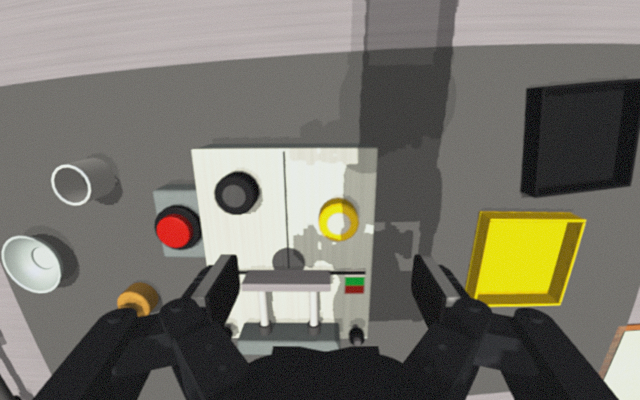

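```bash
cat > m.py <<'E'
from h import *
import pickle,sys
st,c=pickle.load(open(sys.argv[1],"rb"))
im=c["pixels"];hsv=cv2.cvtColor(im,cv2.COLOR_RGB2HSV);H,S,V=[hsv[:,:,i].astype(int) for i in range(3)]
yel=(H>20)&(H<35)&(S>110)&(V>80)
for nm,q,z in [("yel",yel,.078),("dark",(V<45),.078),("green",(H>45)&(H<75)&(S>100),.054),("red",((H<6)|(H>174))&(S>150)&(V>90),.055)]:
    for b in blobs(q,60):
        x,y,w,h=cv2.boundingRect(b)
        if y+h>395: continue
        e=toE(onz(c,b.reshape(-1,2),z,st)); cc,r=fitc(e); 
        print(nm,(x,y,w,h),"E min",e.min(0).round(1),"max",e.max(0).round(1),"circ",cc.round(1),round(r,1))
E
python3 m.py w1.pkl; python3 - <<'E'
from h import *
import pickle
st,c=pickle.load(open("w1.pkl","rb"));g=cv2.cvtColor(c["pixels"],cv2.COLOR_RGB2GRAY)
pts=[]
for r in range(156,246,4):
    row=g[r,278:295].astype(float); w=np.clip(np.median(row)-15-row,0,None)
    if w.sum()>0: pts.append(((w*np.arange(278,295)).sum()/w.sum(),r))
e=toE(onz(c,pts,.054,st));print("line",np.polyfit(e[:,0],e[:,1],1), e[[0,-1]].round(1))
# ring
E
python3 - <<'E'
import cv2
t=cv2.imread("pics/w1.png")[130:350,30:390]
cv2.imwrite("pics/w1z.png",cv2.resize(t,None,fx=2.2,fy=2.2,interpolation=cv2.INTER_CUBIC))
E
```

```text
yel (465, 211, 122, 97) E min [-61.4 204.2] max [ 61.8 332.9] circ [ -1.4 269.1] 69.8
yel (319, 198, 40, 43) E min [-75.9  35.3] max [-28.4  76.8] circ [-51.5  55.5] 22.3
dark (521, 80, 119, 117) E min [-199.1  235.7] max [-78.1 374.3] circ [-138.4  304.7] 67.3
dark (216, 173, 43, 41) E min [-102.5  -71.6] max [-59.5 -27.3] circ [-81.6 -49.3] 21.3
dark (156, 206, 45, 42) E min [ -67.3 -141. ] max [-19.5 -93.3] circ [ -43.3 -116.8] 21.9
dark (350, 327, 14, 16) E min [87.4 72.1] max [110.5  88.5] circ [99.7 79.9] 9.1
green (345, 277, 19, 8) E min [32.6 66.2] max [42.5 88.6] circ [38.4 77.6] 8.7
red (156, 214, 35, 34) E min [ -49.9 -157.2] max [  -8.  -115.9] circ [ -28.9 -136. ] 20.6
red (346, 287, 17, 6) E min [46.1 67.6] max [53.4 87.7] circ [49.8 77.6] 7.7
line [ 0.01374777 -1.55132524] [[-115.8   -2.7]
 [ -12.1   -0.7]]
```

View pics/w1z.png

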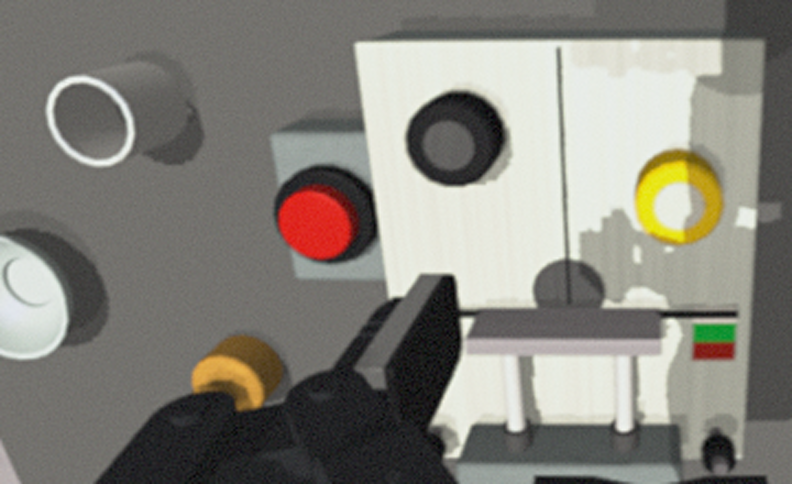

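move_arm(series="0 0 0 -0.14 0.02 0 1; 0 0 0 -0.28 0.04 0.05 1; 0 0 0 -0.42 0.06 0.15 1; 0 0 0 -0.56 0.08 0.3 1; 0 0 0 -0.7 0.08 0.45 1; 0 0 0 -0.84 0.08 0.6 1; 0 0 0 -0.91 0.08 0.7 1; 0 0 0 -0.91 0.08 0.8 1")

```text
time: 5.8
tool_pos: [0.4688, -0.0809, 0.1711]
tcp_rot: [-2.288, -2.15, -0.001]
wrist_force: [0.0, -0.2, 0.1]
width: 1.003
```

```bash
python3 -c "
from h import *
import pickle
from workcell import bot,viewer
st=bot.read_state();status(st)
c=viewer.read_camera('wrist');cv2.imwrite('pics/w2.png',c['pixels'][:,:,::-1]);pickle.dump((st,c),open('w2.pkl','wb'))
"; python3 m.py w2.pkl
```

```text
t 5.8 E xy mm [-81.8 -48.3] z 171.1 rot to go deg [-0.05 -0.11 -0.1 ] units [-0.0004 -0.0009 -0.0008] F [ 0.03 -0.21  0.13] w 1.003 q [-0.22 -0.05  2.11  0.    1.08 -1.73]
yel (564, 228, 76, 114) E min [-67.7 170.1] max [ 51.1 260.3] circ [ -6. 210.] 53.1
yel (421, 216, 60, 59) E min [-79.  27.] max [-27.8  76.8] circ [-54.5  52.3] 23.7
dark (295, 183, 53, 56) E min [-105.3  -71.8] max [-61.  -31.9] circ [-80.8 -51.9] 18.8
dark (208, 226, 56, 54) E min [ -71.1 -141.3] max [-23.9 -98.1] circ [ -48.4 -121.7] 21.7
green (279, 316, 25, 10) E min [ 32.  -93.5] max [ 42.7 -70.2] circ [ 37.4 -81.9] 9.4
red (207, 237, 45, 42) E min [ -51.4 -155.1] max [ -10.5 -114.4] circ [ -31.6 -133.3] 17.5
red (280, 327, 24, 8) E min [ 44.1 -92.7] max [ 52.7 -70.4] circ [ 48.5 -81.5] 8.5
```

View pics/w2.png

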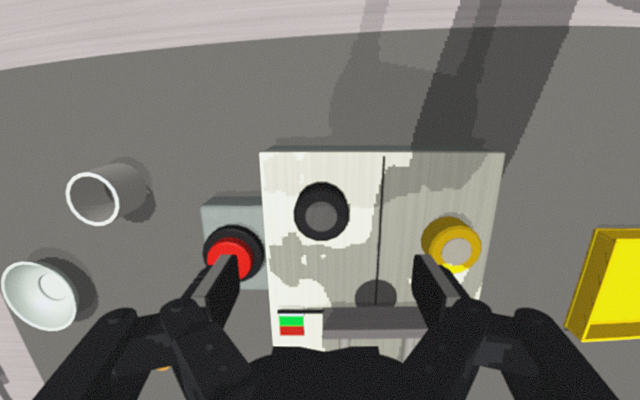

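move_arm(series="0 0 0 -0.02 0 0.2 1; 0 0 0 -0.02 0 0.4 1; 0 0 0 -0.02 0 0.6 1; 0 0 0 -0.02 0 0.75 1; 0 0 0 -0.02 0 0.85 1; 0 0 0 -0.02 0 0.93 1; 0 0 0 -0.02 0 0.94 0.5; 0 0 0 -0.02 0 0.94 0", squeeze=40)

```text
time: 6.65
tool_pos: [0.4695, -0.0819, 0.0786]
tcp_rot: [-2.287, -2.153, -0.003]
wrist_force: [0.2, -0.2, -0.6]
width: 0.69
```

move_arm(series="0 0 0 0 0 0 -0.3; 0 0 0 0 0 0 -0.5; 0 0 0 0 0 0 -0.5; 0 0 0 0 0 0 -0.5; 0 0 0 0 0 0 -0.5; 0 0 0 0 0 -0.05 -0.5; 0 0 0 0 0 -0.15 -0.5; 0 0 0 0 0 -0.3 -0.5")

```text
time: 7.45
tool_pos: [0.4679, -0.0817, 0.108]
tcp_rot: [-2.285, -2.151, 0.0]
wrist_force: [-1.3, -0.1, -0.3]
width: 0.495
```

```bash
python3 -c "
from h import *
import pickle
from workcell import bot,viewer
st=bot.read_state();status(st)
c=viewer.read_camera('wrist');cv2.imwrite('pics/w3.png',c['pixels'][:,:,::-1]);pickle.dump((st,c),open('w3.pkl','wb'))
"
```

```text
t 7.45 E xy mm [-82.6 -49.2] z 108.0 rot to go deg [-0.15 -0.12 -0.01] units [-0.0013 -0.001  -0.0001] F [-1.26 -0.12 -0.34] w 0.495 q [-0.23  0.03  2.16  0.    0.95 -1.74]
```

View pics/w3.png

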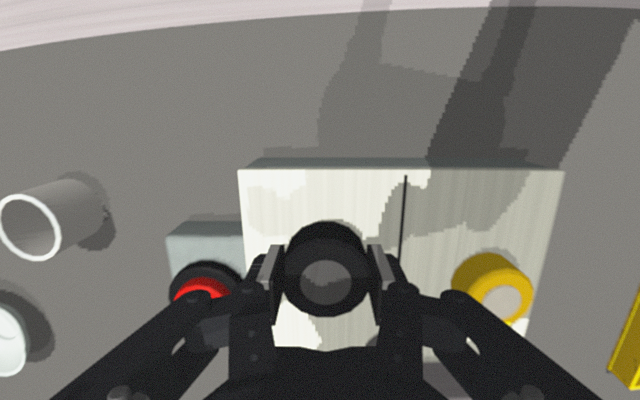

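move_arm(series="0 0 0 0 0 -0.25 -0.5; 0 0 0 0.05 0 -0.5 -0.5; 0 0 0 0.2 -0.02 -0.6 -0.5; 0 0 0 0.35 -0.04 -0.6 -0.5; 0 0 0 0.5 -0.06 -0.6 -0.5; 0 0 0 0.65 -0.08 -0.6 -0.5; 0 0 0 0.8 -0.1 -0.6 -0.5; 0 0 0 1 -0.12 -0.6 -0.5")

```text
time: 8.3
tool_pos: [0.4629, 0.0188, 0.1685]
tcp_rot: [-2.287, -2.152, -0.002]
wrist_force: [-0.1, 0.7, -0.2]
width: 0.497
```

move_arm(series="0 0 0 0.13 0 0 -0.5; 0 0 0 0.25 -0.02 0 -0.5; 0 0 0 0.38 -0.04 0 -0.5; 0 0 0 0.5 -0.06 0 -0.5; 0 0 0 0.63 -0.08 0 -0.5; 0 0 0 0.75 -0.1 0 -0.5; 0 0 0 0.88 -0.12 0 -0.5; 0 0 0 1 -0.13 0 -0.5")

```text
time: 9.1
tool_pos: [0.456, 0.1201, 0.1687]
tcp_rot: [-2.287, -2.153, -0.002]
wrist_force: [0.2, 0.5, -0.2]
width: 0.5
```

move_arm(series="0 0 0 0.13 0 0 -0.5; 0 0 0 0.25 -0.02 0 -0.5; 0 0 0 0.38 -0.04 0 -0.5; 0 0 0 0.5 -0.06 0 -0.5; 0 0 0 0.63 -0.08 0 -0.5; 0 0 0 0.75 -0.1 0 -0.5; 0 0 0 0.88 -0.12 0 -0.5; 0 0 0 1 -0.13 0 -0.5")

```text
time: 9.9
tool_pos: [0.4491, 0.2207, 0.1688]
tcp_rot: [-2.286, -2.153, -0.002]
wrist_force: [-0.1, 0.6, 0.3]
width: 0.497
```

```bash
python3 -c "
from h import *
import pickle
from workcell import bot,viewer
st=bot.read_state();status(st)
c=viewer.read_camera('wrist');cv2.imwrite('pics/w4.png',c['pixels'][:,:,::-1]);pickle.dump((st,c),open('w4.pkl','wb'))
"; python3 m.py w4.pkl
```

```text
t 9.9 E xy mm [-119.6  251.6] z 168.8 rot to go deg [ 0.01 -0.09  0.  ] units [ 0.0001 -0.0008  0.    ] F [-0.12  0.65  0.35] w 0.497 q [ 0.41  0.    2.06  0.    1.08 -1.11]
yel (77, 257, 62, 54) E min [-81.8  37.4] max [-29.1  95.5] circ [-55.4  66.4] 26.8
yel (320, 292, 60, 60) E min [-50.7 246.7] max [ 11.7 298.3] circ [-14.5 272.6] 26.6
yel (401, 264, 51, 34) E min [-76.8 312.1] max [-45.  355.8] circ [-63.1 334.4] 18.0
yel (422, 345, 16, 33) E min [  6.  338.4] max [ 45.1 354.5] circ [ 26.8 344.2] 14.3
dark (362, 98, 154, 155) E min [-204.5  276.5] max [-87.5 395.6] circ [-145.7  335.7] 60.2
green (6, 337, 19, 10) E min [ 31.4 -94.8] max [ 43.6 -71. ] circ [ 36.5 -83.6] 9.2
```

View pics/w4.png

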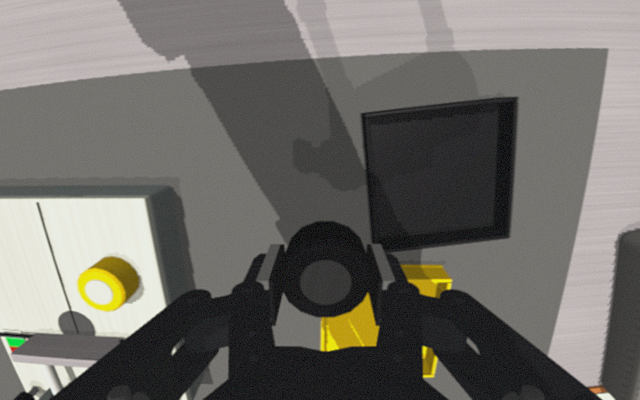

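```bash
python3 -c "
from h import *
import pickle
st,c=pickle.load(open('w4.pkl','rb'))
e=toE(onz(c,[(362,113),(517,97),(510,239),(372,251)],.034,st));print(e.round(1),e.mean(0))
d=pickle.load(open('c0.pkl','rb'))['top']
e=toE(onz(d,[(170,223),(216,223),(216,268),(170,269)],.034));print(e.round(1),e.mean(0))
e=toE(onz(d,[(193,167),(238,170),(234,214),(188,212)],.034));print('y',e.round(1),e.mean(0))
"
```

```text
[[-192.2  281.7]
 [-206.9  411.4]
 [ -77.6  428.9]
 [ -66.   295.9]] [-135.65279522  354.49300366]
[[ -75.1  424.1]
 [ -66.   292.1]
 [-193.5  279.3]
 [-205.3  409.2]] [-134.98571309  351.1730092 ]
y [[ 93.1 375.8]
 [ 93.4 243.4]
 [-36.5 242.8]
 [-39.9 375.9]] [ 27.55445111 309.49932671]
```

move_arm(series="0 0 0 0.13 -0.02 0 -0.5; 0 0 0 0.26 -0.04 0 -0.5; 0 0 0 0.4 -0.06 0 -0.5; 0 0 0 0.55 -0.08 0 -0.5; 0 0 0 0.7 -0.11 0 -0.5; 0 0 0 0.85 -0.13 0.1 -0.5; 0 0 0 1 -0.15 0.25 -0.5; 0 0 0 1 -0.15 0.45 -0.5")

```text
time: 10.75
tool_pos: [0.4408, 0.3233, 0.124]
tcp_rot: [-2.285, -2.155, -0.007]
wrist_force: [-0.1, -0.8, 0.2]
width: 0.495
```

move_arm(series="0 0 0 0 0 0.2 -0.5; 0 0 0 0 0 0.4 -0.5; 0 0 0 0 0 0.6 -0.5; 0 0 0 0 0 0.75 -0.5; 0 0 0 0 0 0.85 -0.5; 0 0 0 0 0 0.88 -0.5; 0 0 0 0 0 0.895 -0.5; 0 0 0 0 0 0.895 -0.5")

```text
time: 11.55
tool_pos: [0.4409, 0.321, 0.0351]
tcp_rot: [-2.287, -2.153, -0.004]
wrist_force: [-0.1, 0.4, -0.0]
width: 0.5
```

```bash
python3 -c "
from h import *
import pickle
from workcell import bot,viewer
st=bot.read_state();status(st)
"
```

```text
t 11.55 E xy mm [-133.8  351.1] z 35.1 rot to go deg [ 0.07 -0.14 -0.01] units [ 0.0006 -0.0011 -0.0001] F [-0.09  0.36 -0.02] w 0.5 q [ 0.58  0.26  2.06  0.    0.82 -0.93]
```

move_arm(series="0 0 0 0 0 0.015 -0.5; 0 0 0 0 0 0.03 -0.5; 0 0 0 0 0 0.03 0.2; 0 0 0 0 0 0.03 0.4; 0 0 0 0 0 0.03 0.4; 0 0 0 0 0 -0.1 0.4; 0 0 0 0 0 -0.35 0.4; 0 0 0 0 0 -0.7 0.4")

```text
time: 12.35
tool_pos: [0.4389, 0.3195, 0.1041]
tcp_rot: [-2.286, -2.152, 0.004]
wrist_force: [0.6, 0.2, -0.2]
width: 0.7
```

```bash
python3 -c "
from h import *
import pickle
from workcell import bot,viewer
st=bot.read_state();status(st)
c=viewer.read_camera('wrist');cv2.imwrite('pics/w5.png',c['pixels'][:,:,::-1]);pickle.dump((st,c),open('w5.pkl','wb'))
"
```

```text
t 12.35 E xy mm [-135.7  349.6] z 104.1 rot to go deg [-0.18  0.05 -0.01] units [-0.0015  0.0004 -0.    ] F [ 0.62  0.22 -0.21] w 0.7 q [ 0.58  0.16  2.03  0.    0.96 -0.93]
```

View pics/w5.png

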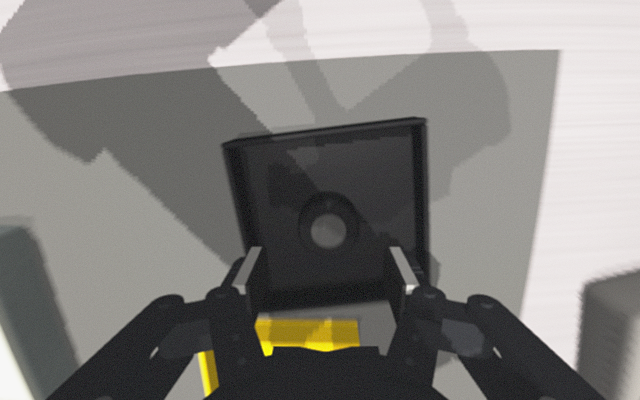

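move_arm(series="0 0 0 -0.1 0.02 -0.2 0.6; 0 0 0 -0.2 0.05 -0.4 1; 0 0 0 -0.33 0.08 -0.5 1; 0 0 0 -0.46 0.12 -0.5 1; 0 0 0 -0.6 0.16 -0.5 1; 0 0 0 -0.74 0.2 -0.5 1; 0 0 0 -0.87 0.24 -0.5 1; 0 0 0 -1 0.28 -0.5 1")

```text
time: 13.2
tool_pos: [0.462, 0.2174, 0.1534]
tcp_rot: [-2.287, -2.152, 0.0]
wrist_force: [1.3, -0.1, 0.4]
width: 1.003
```

move_arm(series="0 0 0 -0.125 0.04 0 1; 0 0 0 -0.25 0.07 0 1; 0 0 0 -0.375 0.1 0 1; 0 0 0 -0.5 0.14 0 1; 0 0 0 -0.625 0.18 0 1; 0 0 0 -0.75 0.21 0 1; 0 0 0 -0.875 0.25 0 1; 0 0 0 -1 0.28 0 1")

```text
time: 14.0
tool_pos: [0.4845, 0.1163, 0.1542]
tcp_rot: [-2.287, -2.153, -0.002]
wrist_force: [0.6, 0.8, -0.4]
width: 0.997
```

move_arm(series="0 0 0 -0.125 0.04 0 1; 0 0 0 -0.25 0.07 0 1; 0 0 0 -0.375 0.1 0 1; 0 0 0 -0.5 0.14 0 1; 0 0 0 -0.625 0.18 0 1; 0 0 0 -0.75 0.21 0 1; 0 0 0 -0.875 0.25 0 1; 0 0 0 -0.94 0.28 0 1")

```text
time: 14.8
tool_pos: [0.5067, 0.0206, 0.154]
tcp_rot: [-2.288, -2.152, -0.002]
wrist_force: [0.5, -1.0, -0.1]
width: 0.999
```

```bash
python3 -c "
from h import *
import pickle
from workcell import bot,viewer
st=bot.read_state();status(st)
c=viewer.read_camera('wrist');cv2.imwrite('pics/w6.png',c['pixels'][:,:,::-1]);pickle.dump((st,c),open('w6.pkl','wb'))
";python3 m.py w6.pkl
```

```text
t 14.8 E xy mm [-50.   55.3] z 154.0 rot to go deg [ 0.02 -0.09 -0.05] units [ 0.0001 -0.0007 -0.0004] F [ 0.45 -1.04 -0.09] w 0.999 q [-0.01  0.03  2.06  0.    1.05 -1.52]
yel (496, 206, 144, 128) E min [-60.9 193.3] max [ 55. 317.] circ [ -4.2 254.3] 63.4
yel (297, 186, 61, 65) E min [-75.6  34.9] max [-27.3  77.5] circ [-51.4  56. ] 22.3
dark (576, 28, 64, 159) E min [-181.   221.5] max [-75.9 284.6] circ [-127.   251.4] 41.0
dark (72, 198, 63, 61) E min [ -67.3 -131.8] max [-19.3 -86.4] circ [ -43.5 -108.2] 21.4
dark (316, 292, 50, 3) E min [ 8.6 47.8] max [10.6 85.6] circ [ 2.1 66.9] 13.6
green (339, 299, 26, 11) E min [32.4 66.9] max [43.  89.2] circ [37.9 78.1] 9.2
green (157, 298, 21, 11) E min [ 32.6 -95.3] max [ 43.6 -76.3] circ [ 37.7 -86.6] 7.4
red (71, 210, 46, 48) E min [ -50.1 -157.9] max [  -7.6 -117.7] circ [ -29.3 -137.1] 20.6
red (339, 311, 25, 10) E min [44.3 67.1] max [54.  88.6] circ [49.5 77.7] 8.5
```

View pics/w6.png

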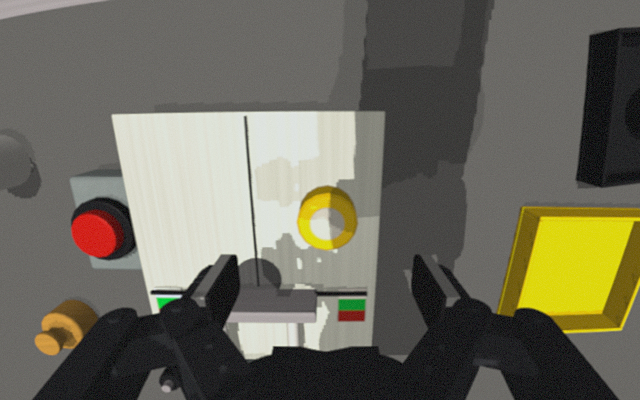

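move_arm(series="0 0 0 0.005 -0.015 0.2 1; 0 0 0 0.005 -0.015 0.4 1; 0 0 0 0.005 -0.015 0.58 1; 0 0 0 0.005 -0.015 0.7 1; 0 0 0 0.005 -0.015 0.76 1; 0 0 0 0.005 -0.015 0.765 0.5; 0 0 0 0.005 -0.015 0.765 0; 0 0 0 0.005 -0.015 0.765 -0.5", squeeze=40)

```text
time: 15.65
tool_pos: [0.5059, 0.0226, 0.0785]
tcp_rot: [2.287, 2.153, 0.004]
wrist_force: [-0.2, -2.0, 1.8]
width: 0.513
```

move_arm(series="0 0 0 0 0 0 -0.5; 0 0 0 0 0 0 -0.5; 0 0 0 0 0 0 -0.5; 0 0 0 0 0 -0.05 -0.5; 0 0 0 0 0 -0.2 -0.5; 0 0 0 0 0 -0.4 -0.5; 0 0 0 0.05 0 -0.6 -0.5; 0 0 0 0.15 0.03 -0.8 -0.5")

```text
time: 16.45
tool_pos: [0.5079, 0.0369, 0.1578]
tcp_rot: [-2.287, -2.151, 0.0]
wrist_force: [0.6, -1.0, -1.2]
width: 0.498
```

```bash
python3 -c "
from h import *
import pickle
from workcell import bot,viewer
st=bot.read_state();status(st)
c=viewer.read_camera('wrist');cv2.imwrite('pics/w7.png',c['pixels'][:,:,::-1]);pickle.dump((st,c),open('w7.pkl','wb'))
"
```

```text
t 16.45 E xy mm [-49.8  71.7] z 157.8 rot to go deg [-0.09 -0.07 -0.05] units [-0.0007 -0.0006 -0.0004] F [ 0.57 -1.01 -1.22] w 0.498 q [ 0.02  0.03  2.05  0.    1.06 -1.49]
```

View pics/w7.png

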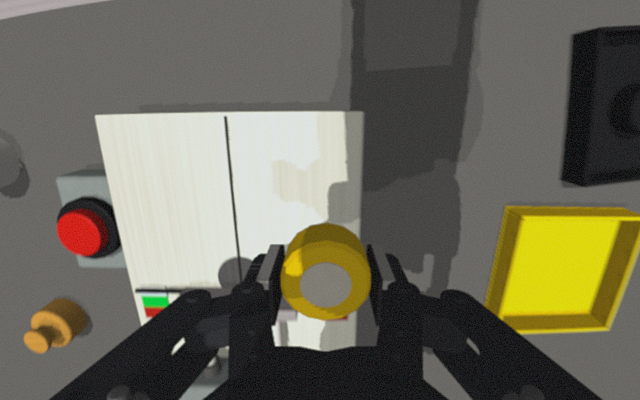

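move_arm(series="0 0 0 0.13 0.04 0 -0.5; 0 0 0 0.25 0.08 0 -0.5; 0 0 0 0.38 0.12 0 -0.5; 0 0 0 0.5 0.16 0 -0.5; 0 0 0 0.63 0.2 0 -0.5; 0 0 0 0.75 0.24 0 -0.5; 0 0 0 0.88 0.28 0 -0.5; 0 0 0 1 0.32 0 -0.5")

```text
time: 17.3
tool_pos: [0.5472, 0.1363, 0.1576]
tcp_rot: [-2.286, -2.153, -0.002]
wrist_force: [-0.1, -0.7, -0.7]
width: 0.496
```

move_arm(series="0 0 0 0.13 0.04 0 -0.5; 0 0 0 0.25 0.08 0 -0.5; 0 0 0 0.38 0.12 0 -0.5; 0 0 0 0.5 0.16 0 -0.5; 0 0 0 0.63 0.2 0 -0.5; 0 0 0 0.75 0.24 0 -0.5; 0 0 0 0.88 0.28 0 -0.5; 0 0 0 1 0.32 0 -0.5")

```text
time: 18.1
tool_pos: [0.5852, 0.2341, 0.1579]
tcp_rot: [-2.287, -2.153, -0.002]
wrist_force: [-0.5, 0.2, -0.4]
width: 0.497
```

move_arm(series="0 0 0 0.13 0.04 0.05 -0.5; 0 0 0 0.25 0.08 0.15 -0.5; 0 0 0 0.36 0.12 0.25 -0.5; 0 0 0 0.37 0.13 0.35 -0.5; 0 0 0 0.37 0.13 0.5 -0.5; 0 0 0 0.37 0.13 0.6 -0.5; 0 0 0 0.37 0.13 0.7 -0.5; 0 0 0 0.37 0.13 0.8 -0.5")

```text
time: 18.9
tool_pos: [0.5998, 0.2687, 0.0769]
tcp_rot: [-2.287, -2.152, -0.001]
wrist_force: [0.1, -0.1, -0.3]
width: 0.496
```

```bash
python3 -c "
from h import *
import pickle
from workcell import bot,viewer
st=bot.read_state();status(st)
c=viewer.read_camera('wrist');cv2.imwrite('pics/w8.png',c['pixels'][:,:,::-1]);pickle.dump((st,c),open('w8.pkl','wb'))
"
```

```text
t 18.9 E xy mm [ 28.  308.6] z 76.9 rot to go deg [-0.02 -0.08 -0.04] units [-0.0001 -0.0007 -0.0003] F [ 0.12 -0.12 -0.27] w 0.496 q [ 0.38  0.38  1.79  0.    0.96 -1.13]
```

View pics/w8.png

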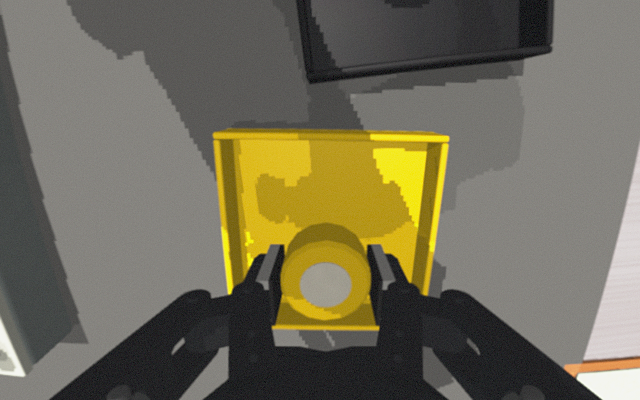

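move_arm(series="0 0 0 0 0 0.15 -0.5; 0 0 0 0 0 0.3 -0.5; 0 0 0 0 0 0.41 -0.5; 0 0 0 0 0 0.445 -0.5; 0 0 0 0 0 0.445 -0.2; 0 0 0 0 0 0.445 0.4; 0 0 0 0 0 0.445 0.4; 0 0 0 0 0 0.3 0.4")

```text
time: 19.75
tool_pos: [0.5981, 0.2686, 0.0459]
tcp_rot: [-2.285, -2.152, 0.005]
wrist_force: [-0.6, 0.2, -0.5]
width: 0.7
```

move_arm(series="0 0 0 0 0 -0.15 0.4; 0 0 0 0 0 -0.4 0.4; 0 0 0 0 0 -0.7 0.4; 0 0 0 -0.05 0 -1 0.4; 0 0 0 -0.2 0 -1 0.6; 0 0 0 -0.4 -0.05 -1 0.8; 0 0 0 -0.7 -0.1 -1 1; 0 0 0 -1 -0.18 -1 1")

```text
time: 20.55
tool_pos: [0.5744, 0.1684, 0.1467]
tcp_rot: [-2.286, -2.153, 0.001]
wrist_force: [-0.4, -0.7, -0.3]
width: 1.001
```

```bash
python3 -c "
from h import *
import pickle
from workcell import bot,viewer
st=bot.read_state();status(st)
c=viewer.read_camera('top');cv2.imwrite('pics/t9.png',c['pixels'][100:300,150:480,::-1].repeat(2,0).repeat(2,1))
c=viewer.read_camera('wrist');cv2.imwrite('pics/w9.png',c['pixels'][:,:,::-1])
"
```

```text
t 20.55 E xy mm [  8.6 206.9] z 146.7 rot to go deg [-0.11 -0.04  0.01] units [-0.0009 -0.0003  0.0001] F [-0.44 -0.66 -0.33] w 1.001 q [ 0.24  0.21  1.88  0.    1.06 -1.27]
```

View pics/t9.png

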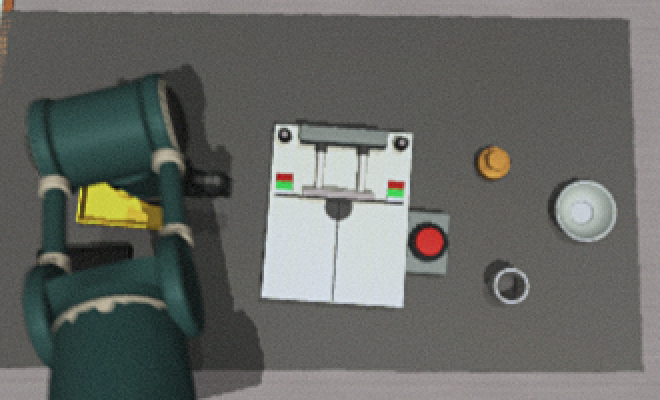

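View pics/w9.png

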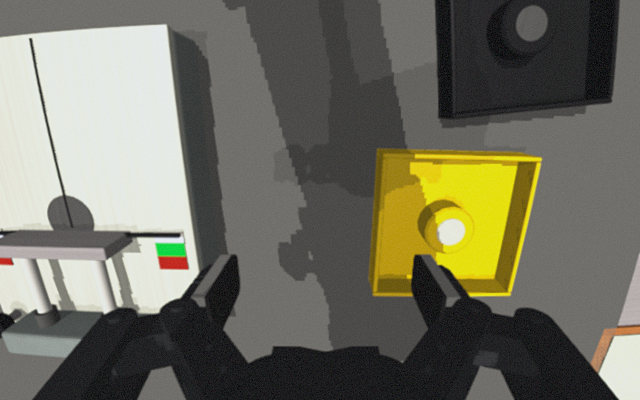

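move_arm(series="0 0 0 -0.13 -0.05 -0.05 1; 0 0 0 -0.25 -0.1 -0.1 1; 0 0 0 -0.38 -0.15 -0.15 1; 0 0 0 -0.5 -0.2 -0.2 1; 0 0 0 -0.63 -0.25 -0.25 1; 0 0 0 -0.75 -0.3 -0.3 1; 0 0 0 -0.88 -0.34 -0.3 1; 0 0 0 -1 -0.38 -0.3 1")

```text
time: 21.45
tool_pos: [0.5317, 0.0718, 0.1779]
tcp_rot: [-2.287, -2.153, -0.003]
wrist_force: [-0.6, -0.4, -0.2]
width: 1.002
```

move_arm(series="0 0 0 -0.13 -0.05 0 1; 0 0 0 -0.25 -0.1 0 1; 0 0 0 -0.38 -0.15 0 1; 0 0 0 -0.5 -0.2 0 1; 0 0 0 -0.63 -0.25 0 1; 0 0 0 -0.8 -0.3 0 1; 0 0 0 -1 -0.34 0 1; 0 0 0 -1 -0.34 0 1")

```text
time: 22.25
tool_pos: [0.4913, -0.0269, 0.1774]
tcp_rot: [-2.289, -2.151, -0.001]
wrist_force: [-0.7, 0.8, -0.4]
width: 1.001
```

```bash
python3 -c "
from h import *
import pickle
from workcell import bot,viewer
st=bot.read_state();status(st)
c=viewer.read_camera('wrist');cv2.imwrite('pics/w10.png',c['pixels'][:,:,::-1]);pickle.dump((st,c),open('w10.pkl','wb'))
";python3 m.py w10.pkl
```

```text
t 22.25 E xy mm [-62.5   7. ] z 177.4 rot to go deg [-0.01 -0.06 -0.13] units [-0.     -0.0005 -0.0011] F [-0.74  0.82 -0.42] w 1.001 q [-0.11 -0.02  2.07  0.    1.1  -1.61]
yel (524, 210, 116, 118) E min [-62.  186.1] max [ 56.7 314.2] circ [ -1.  244.3] 63.7
dark (599, 54, 41, 139) E min [-182.   215.1] max [-77.2 265.9] circ [-128.8  240.3] 37.7
dark (145, 204, 60, 56) E min [ -67.9 -140.3] max [-19.3 -92.2] circ [ -43.6 -116. ] 22.0
green (388, 295, 26, 10) E min [32.4 67.2] max [43.1 91.3] circ [37.6 79. ] 9.5
green (233, 295, 14, 10) E min [ 32.2 -83.5] max [ 42.7 -70.5] circ [ 38.  -76.4] 6.0
red (146, 215, 44, 44) E min [ -50.2 -156.4] max [  -7.8 -115.8] circ [ -29.2 -135.4] 20.6
red (388, 306, 23, 9) E min [44.3 67.5] max [53.9 89.7] circ [48.8 78.3] 8.6
red (230, 306, 17, 9) E min [ 44.2 -87.2] max [ 53.7 -70.7] circ [ 49.6 -78.5] 6.7
```

View pics/w10.png

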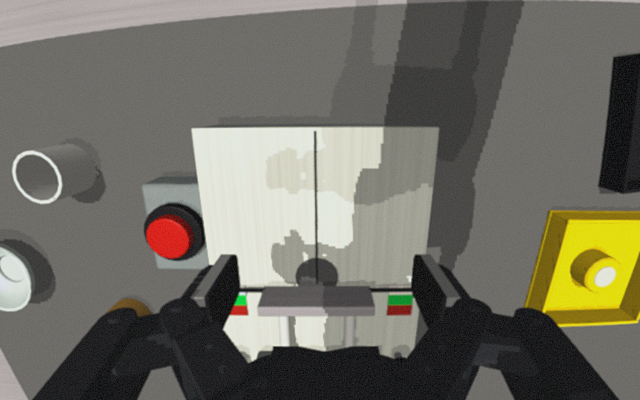

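```bash
python3 - <<'E'
from h import *
import pickle
st,c=pickle.load(open("w10.pkl","rb"));g=cv2.cvtColor(c["pixels"],cv2.COLOR_RGB2GRAY).astype(float)
pts=[]
for r in range(133,255,3):
    x=np.arange(306,326);row=g[r,306:326]; k=row.argmin()
    if row.min()<np.median(row)-40:
        sl=slice(max(k-3,0),k+4);w=np.clip(np.median(row)-10-row[sl],0,None);pts.append(((w*x[sl]).sum()/w.sum(),r))
e=toE(onz(c,pts,.054,st));p=np.polyfit(e[:,0],e[:,1],1);print("line",p,"resid",np.std(e[:,1]-np.polyval(p,e[:,0])).round(2),e[[0,-1]].round(1))
# back edge: columns
pts=[]
for x in range(200,430,5):
    col=g[110:145,x];d=np.diff(cv2.GaussianBlur(col.reshape(-1,1),(1,5),0).ravel());pts.append((x,110+d.argmax()+.5))
e=toE(onz(c,pts,.054,st));p=np.polyfit(e[:,1],e[:,0],1);print("back",p,np.std(e[:,0]-np.polyval(p,e[:,1])))
# side edges
for lo,hi,s in [(185,225,1),(420,450,-1)]:
    pts=[]
    for r in range(135,250,4):
        d=np.diff(g[r,lo:hi])*s; pts.append((lo+d.argmax()+.5,r))
    e=toE(onz(c,pts,.054,st));m=np.median(e[:,1]);print("side",np.polyfit(e[:,0],e[:,1],1),m)
# scale back line (black at start of white?) 
print(toE(onz(c,[(378,289),(412,289)],.054,st)))
# fence top front/back edges at z=.086
print("fence top",toE(onz(c,[(262,288),(373,288)],.086,st)))
# ring: rim outer
hsv=cv2.cvtColor(c["pixels"],cv2.COLOR_RGB2HSV);V=hsv[:,:,2].astype(int)
q=(V>140)&(hsv[:,:,1]<60);q[:140]=0;q[215:]=0;q[:,:5]=0;q[:,75:]=0
for b in blobs(q,30):
    x,y,w,h=cv2.boundingRect(b);e=toE(onz(c,b.reshape(-1,2),.049,st));print("ring",(x,y,w,h),fitc(e))
E
```

```text
line [ 1.11893376e-03 -1.59618475e+00] resid 0.1 [[-119.8   -1.7]
 [ -12.9   -1.6]]
back [-8.63887711e-04 -1.24887209e+02] 0.15188720014803256
side [ 1.51666214e-04 -1.01751991e+02] -101.81573740019164
side [-1.86601782e-03  9.81876818e+01] 98.3309982084218
[[25.57002434 56.79671774]
 [25.96915167 89.50145834]]
fence top [[  2.79488228 -45.82594778]
 [  2.95632649  46.00706428]]
ring (12, 150, 50, 54) (array([ -83.94745141, -255.39241012]), np.float64(24.7545916830041))
```

move_arm(series="0 0 0 -0.13 -0.02 0 1; 0 0 0 -0.25 -0.04 0 1; 0 0 0 -0.38 -0.06 0 1; 0 0 0 -0.5 -0.08 0 1; 0 0 0 -0.63 -0.1 0 1; 0 0 0 -0.75 -0.12 0 1; 0 0 0 -0.88 -0.14 0 1; 0 0 0 -1 -0.16 0 1")

```text
time: 23.1
tool_pos: [0.4698, -0.1249, 0.1773]
tcp_rot: [-2.287, -2.153, -0.002]
wrist_force: [-0.6, 0.2, 0.1]
width: 0.996
```

move_arm(series="0 0 0 -0.13 0 0 1; 0 0 0 -0.25 -0.01 0 1; 0 0 0 -0.38 -0.02 0 1; 0 0 0 -0.5 -0.03 0 1; 0 0 0 -0.63 -0.04 0 1; 0 0 0 -0.8 -0.05 0 1; 0 0 0 -1 -0.06 0 1; 0 0 0 -1 -0.06 0 1")

```text
time: 23.9
tool_pos: [0.458, -0.2255, 0.1773]
tcp_rot: [-2.289, -2.151, -0.001]
wrist_force: [-0.2, 0.0, -0.4]
width: 1.004
```

```bash
python3 -c "
from h import *
import pickle
from workcell import bot,viewer
st=bot.read_state();status(st)
c=viewer.read_camera('wrist');cv2.imwrite('pics/w11.png',c['pixels'][:,:,::-1]);pickle.dump((st,c),open('w11.pkl','wb'))
hsv=cv2.cvtColor(c['pixels'],cv2.COLOR_RGB2HSV)
q=(hsv[:,:,2]>135)&(hsv[:,:,1]<60);q[260:]=0;q[:60]=0
for b in blobs(q,30):
    e=toE(onz(c,b.reshape(-1,2),.049,st));print(cv2.boundingRect(b),fitc(e))
"
```

```text
t 23.9 E xy mm [ -83.8 -193.3] z 177.3 rot to go deg [ 0.03 -0.04 -0.12] units [ 0.0003 -0.0003 -0.001 ] F [-0.17  0.02 -0.37] w 1.004 q [-0.51  0.01  2.03  0.    1.09 -2.02]
(427, 153, 213, 107) (array([-71.58287774,   0.28745238]), np.float64(76.26617532940662))
(0, 60, 186, 200) (array([-117.11141675, -393.59576788]), np.float64(89.22305292112479))
(227, 170, 57, 57) (array([ -84.0074546 , -255.16972528]), np.float64(25.02934272650425))
(358, 206, 62, 34) (array([ -63.75030191, -139.59994712]), np.float64(21.329924115537114))
```

View pics/w11.png

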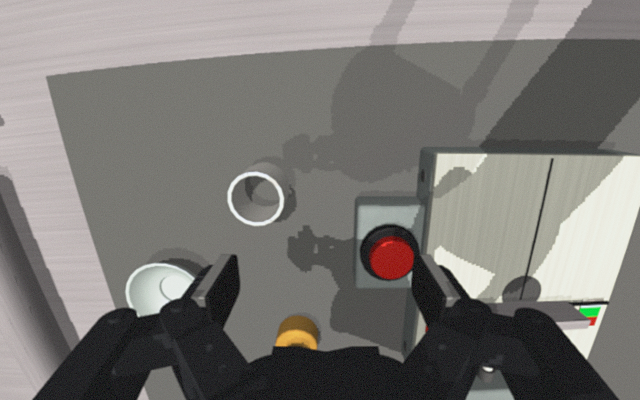

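move_arm(series="0 0 0 -0.12 0 0 1; 0 0 0 -0.25 0 0.03 1; 0 0 0 -0.38 0 0.1 1; 0 0 0 -0.5 0 0.2 1; 0 0 0 -0.58 0 0.3 1; 0 0 0 -0.62 0 0.42 1; 0 0 0 -0.62 0 0.55 1; 0 0 0 -0.62 0 0.65 1")

```text
time: 24.75
tool_pos: [0.4536, -0.2844, 0.11]
tcp_rot: [-2.285, -2.151, -0.002]
wrist_force: [-0.9, 0.3, 0.5]
width: 0.996
```

```bash
python3 -c "
from h import *
import pickle
from workcell import bot,viewer
st=bot.read_state();status(st)
c=viewer.read_camera('wrist');cv2.imwrite('pics/w12.png',c['pixels'][:,:,::-1]);pickle.dump((st,c),open('w12.pkl','wb'))
hsv=cv2.cvtColor(c['pixels'],cv2.COLOR_RGB2HSV)
q=(hsv[:,:,2]>135)&(hsv[:,:,1]<60);q[260:]=0;q[:60]=0
for b in blobs(q,30):
    e=toE(onz(c,b.reshape(-1,2),.049,st));print(cv2.boundingRect(b),fitc(e))
"
```

```text
t 24.75 E xy mm [ -84.7 -252.3] z 110.0 rot to go deg [-0.1  -0.17 -0.02] units [-0.0008 -0.0014 -0.0001] F [-0.89  0.32  0.49] w 0.996 q [-0.61  0.14  2.04  0.    0.97 -2.12]
(0, 60, 640, 200) (array([-166.34759472, -283.42654194]), np.float64(131.73634750261354))
(544, 172, 96, 88) (array([-89.35638829, -63.05796655]), np.float64(38.19247665280968))
(421, 60, 102, 47) (array([-185.738007  , -167.01008673]), np.float64(20.183425957370094))
```

View pics/w12.png

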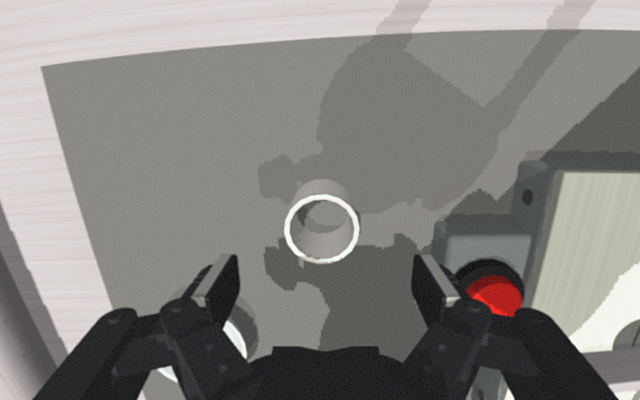

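```bash
python3 -c "
from h import *
import pickle
st,c=pickle.load(open('w12.pkl','rb'))
print(toE(onz(c,[(322,228.7),(284,229),(360,229),(322,193),(322,264.5)],.049,st)))
from workcell import bot
status(bot.read_state())"
```

```text
[[ -85.2614222  -254.74162469]
 [ -85.06047933 -279.80648301]
 [ -84.99783696 -229.66688855]
 [-109.70803092 -254.6641569 ]
 [ -58.67452184 -254.82947178]]
t 24.8 E xy mm [ -85.6 -251.6] z 108.5 rot to go deg [-0.22 -0.25 -0.  ] units [-0.0018 -0.0021 -0.    ] F [-0.88 -0.12 -0.11] w 1.001 q [-0.61  0.14  2.04  0.    0.97 -2.12]
```

move_arm(series="0 0 0 0 0 0.05 1; 0 0 0 0 0 0.12 1; 0 0 0 0 0 0.2 1; 0 0 0 0 0 0.28 1; 0 0 0 0 0 0.3 1; 0 0 0 0 0 0.3 1; 0 0 0 0 0 0.3 1; 0 0 0 0 0 0.3 1")

```text
time: 25.6
tool_pos: [0.4547, -0.2852, 0.0824]
tcp_rot: [-2.287, -2.153, -0.002]
wrist_force: [0.7, -0.6, 0.6]
width: 0.999
```

```bash
python3 -c "
from h import *
from workcell import bot
status(bot.read_state())"
```

```text
t 25.6 E xy mm [ -83.5 -253.1] z 82.4 rot to go deg [ 0.05 -0.07 -0.01] units [ 0.0004 -0.0006 -0.0001] F [ 0.69 -0.6   0.63] w 0.999 q [-0.61  0.18  2.05  0.    0.91 -2.12]
```

move_arm(series="0 0 0 -0.02 -0.01 0.1 1; 0 0 0 -0.02 -0.01 0.25 1; 0 0 0 -0.02 -0.01 0.38 1; 0 0 0 -0.02 -0.01 0.46 1; 0 0 0 -0.02 -0.01 0.485 1; 0 0 0 -0.02 -0.01 0.485 0.6; 0 0 0 -0.02 -0.01 0.485 0.2; 0 0 0 -0.02 -0.01 0.485 -0.3", squeeze=60)

```text
time: 26.4
tool_pos: [0.454, -0.2873, 0.0345]
tcp_rot: [2.287, 2.153, 0.003]
wrist_force: [0.9, -0.8, -1.8]
width: 0.557
```

move_arm(series="0 0 0 0 0 0 -0.5; 0 0 0 0 0 0 -0.5; 0 0 0 0 0 0 -0.5; 0 0 0 0 0 0 -0.5; 0 0 0 0 0 -0.05 -0.5; 0 0 0 0 0 -0.2 -0.5; 0 0 0 0 0 -0.3 -0.5; 0 0 0 0 0 -0.3 -0.5")

```text
time: 27.2
tool_pos: [0.4546, -0.2879, 0.0658]
tcp_rot: [2.285, 2.151, 0.003]
wrist_force: [0.2, -0.4, -1.2]
width: 0.564
```

```bash
python3 -c "
from h import *
import pickle
from workcell import bot,viewer
st=bot.read_state();status(st)
c=viewer.read_camera('wrist');cv2.imwrite('pics/w13.png',c['pixels'][:,:,::-1]);pickle.dump((st,c),open('w13.pkl','wb'))
"
```

```text
t 27.2 E xy mm [ -83.4 -255.7] z 65.8 rot to go deg [ 0.21  0.03 -0.01] units [ 0.0018  0.0002 -0.0001] F [ 0.2  -0.42 -1.23] w 0.564 q [-0.61  0.2   2.06  0.    0.88 -2.12]
```

View pics/w13.png

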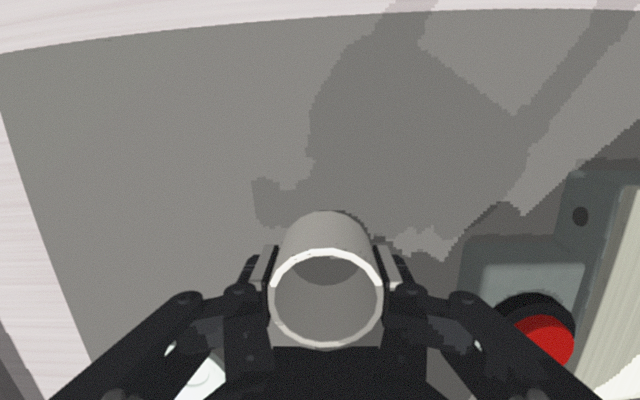

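move_arm(series="0 0 0 0 0 -0.2 -0.5; 0 0 0 0 0 -0.4 -0.5; 0 0 0 0 0 -0.6 -0.5; 0 0 0 0 0 -0.8 -0.5; 0 0 0 0.1 0.02 -0.95 -0.5; 0 0 0 0.25 0.04 -0.95 -0.5; 0 0 0 0.4 0.06 -0.95 -0.5; 0 0 0 0.54 0.08 -0.95 -0.5")

```text
time: 28.05
tool_pos: [0.4637, -0.2312, 0.1571]
tcp_rot: [-2.284, -2.151, -0.001]
wrist_force: [-0.0, 0.2, -1.7]
width: 0.564
```

move_arm(series="0 0 0 0.13 0.02 0 -0.5; 0 0 0 0.26 0.04 0 -0.5; 0 0 0 0.39 0.06 0 -0.5; 0 0 0 0.52 0.08 0 -0.5; 0 0 0 0.65 0.1 0 -0.5; 0 0 0 0.78 0.12 0 -0.5; 0 0 0 0.9 0.14 0 -0.5; 0 0 0 1 0.15 0 -0.5")

```text
time: 28.85
tool_pos: [0.4858, -0.1337, 0.1589]
tcp_rot: [-2.287, -2.153, -0.002]
wrist_force: [1.0, -0.1, -1.7]
width: 0.562
```

move_arm(series="0 0 0 0.13 0.02 0 -0.5; 0 0 0 0.26 0.04 0 -0.5; 0 0 0 0.39 0.06 0 -0.5; 0 0 0 0.52 0.08 0 -0.5; 0 0 0 0.65 0.1 0 -0.5; 0 0 0 0.8 0.12 0 -0.5; 0 0 0 1 0.15 0 -0.5; 0 0 0 1 0.15 0 -0.5")

```text
time: 29.65
tool_pos: [0.5069, -0.0336, 0.159]
tcp_rot: [-2.284, -2.155, -0.003]
wrist_force: [0.2, -1.1, -2.5]
width: 0.564
```

```bash
python3 -c "
from h import *
import pickle
from workcell import bot,viewer
st=bot.read_state();status(st)
c=viewer.read_camera('wrist');cv2.imwrite('pics/w14.png',c['pixels'][:,:,::-1]);pickle.dump((st,c),open('w14.pkl','wb'))
"
```

```text
t 29.65 E xy mm [-46.5   1.2] z 159.0 rot to go deg [ 0.03 -0.14  0.11] units [ 0.0002 -0.0012  0.0009] F [ 0.18 -1.07 -2.46] w 0.564 q [-0.12  0.03  2.05  0.    1.06 -1.63]
```

View pics/w14.png

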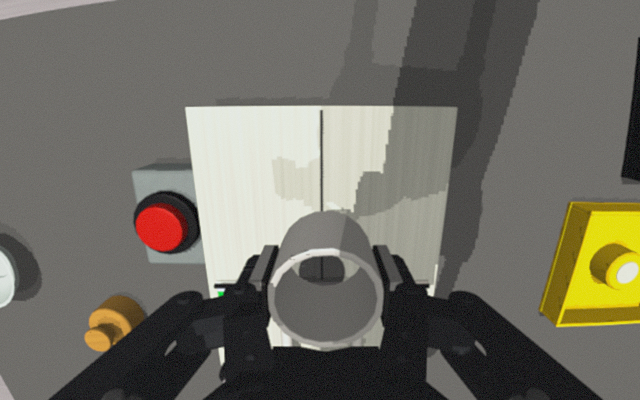

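move_arm(series="0 0 0 -0.01 0 0.1 -0.5; 0 0 0 -0.02 0 0.25 -0.5; 0 0 0 -0.02 0 0.4 -0.5; 0 0 0 -0.02 0 0.55 -0.5; 0 0 0 -0.02 0 0.65 -0.5; 0 0 0 -0.02 0 0.69 -0.5; 0 0 0 -0.02 0 0.69 -0.5; 0 0 0 -0.02 0 0.69 -0.5")

```text
time: 30.5
tool_pos: [0.5068, -0.0379, 0.0904]
tcp_rot: [-2.288, -2.153, -0.003]
wrist_force: [0.5, -0.5, -2.1]
width: 0.558
```

```bash
python3 -c "
from h import *
import pickle
from workcell import bot,viewer
st=bot.read_state();status(st)
c=viewer.read_camera('wrist');cv2.imwrite('pics/w15.png',c['pixels'][:,:,::-1]);pickle.dump((st,c),open('w15.pkl','wb'))
"
```

```text
t 30.5 E xy mm [-46.4  -3.1] z 90.4 rot to go deg [ 0.06 -0.09 -0.02] units [ 0.0005 -0.0008 -0.0002] F [ 0.49 -0.46 -2.06] w 0.558 q [-0.12  0.11  2.11  0.    0.92 -1.64]
```

View pics/w15.png

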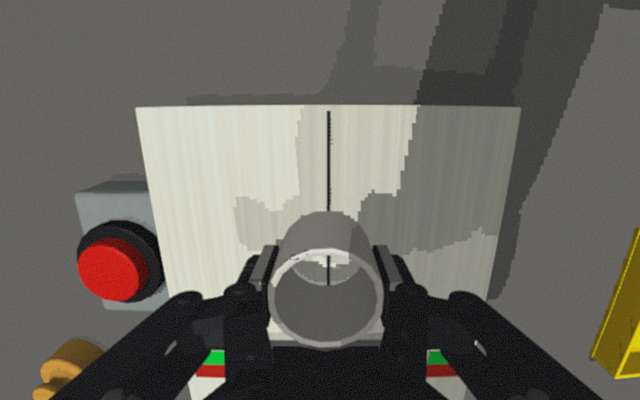

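```bash
cat > ln.py <<'E'
from h import *
import pickle,sys
st,c=pickle.load(open(sys.argv[1],"rb"));zr=float(sys.argv[2]);g=cv2.cvtColor(c["pixels"],cv2.COLOR_RGB2GRAY).astype(float)
cx=int(sys.argv[3]);pts=[]
for r in range(115,205,3):
    x=np.arange(cx-10,cx+10);row=g[r,cx-10:cx+10];k=row.argmin();sl=slice(max(k-3,0),k+4);w=np.clip(np.median(row)-10-row[sl],0,None)
    if w.sum()>30: pts.append(((w*x[sl]).sum()/w.sum(),r))
e=toE(onz(c,pts,.054,st));p=np.polyfit(e[:,0],e[:,1],1);print("line y",p, "at tool",np.polyval(p,toE(st["tool_pos"])[0]),"tool",toE(st["tool_pos"]))
E
python3 ln.py w15.pkl .1 328; python3 -c "
import cv2
t=cv2.imread('pics/w15.png')[190:360,240:420];cv2.imwrite('pics/w15z.png',cv2.resize(t,None,fx=4,fy=3.5,interpolation=cv2.INTER_CUBIC))"
```

```text
line y [ 0.00209634 -1.68245959] at tool -1.7796887209703953 tool [-46.38045011  -3.07666771]
```

View pics/w15z.png

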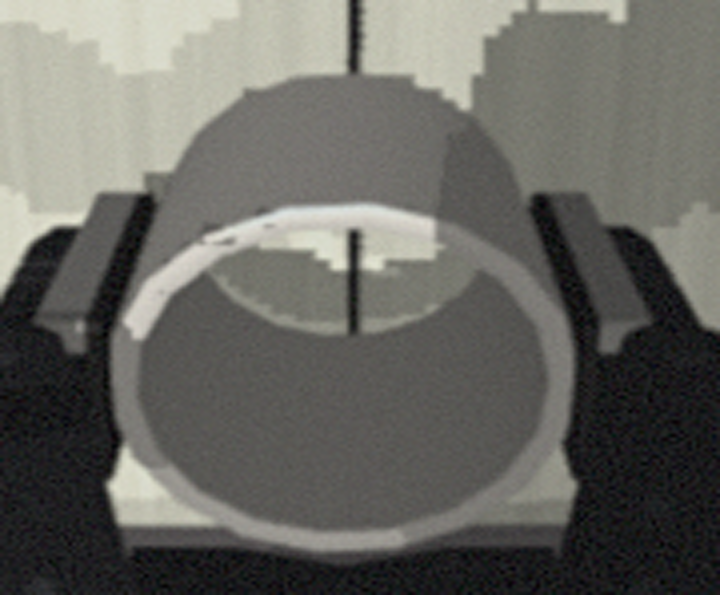

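move_arm(series="0 0 0 0.008 0 0.01 -0.5; 0 0 0 0.016 0 0.02 -0.5; 0 0 0 0.016 0 0.03 -0.5; 0 0 0 0.016 0 0.04 -0.5; 0 0 0 0.016 0 0.05 -0.5; 0 0 0 0.016 0 0.055 -0.5; 0 0 0 0.016 0 0.055 -0.5; 0 0 0 0.016 0 0.055 -0.5")

```text
time: 31.35
tool_pos: [0.5065, -0.036, 0.0844]
tcp_rot: [-2.287, -2.153, -0.002]
wrist_force: [-0.7, -0.3, -2.0]
width: 0.562
```

```bash
python3 -c "
from h import *
import pickle
from workcell import bot,viewer
st=bot.read_state();status(st)
c=viewer.read_camera('wrist');cv2.imwrite('pics/w16.png',c['pixels'][:,:,::-1]);pickle.dump((st,c),open('w16.pkl','wb'))
s=viewer.read_camera('scene')['pixels'][120:270,180:400,::-1];cv2.imwrite('pics/s16.png',cv2.resize(s,None,fx=3.5,fy=3.5,interpolation=cv2.INTER_CUBIC))
status(bot.read_state())
"; python3 ln.py w16.pkl .1 328
```

```text
t 31.35 E xy mm [-46.8  -1.3] z 84.4 rot to go deg [ 0.01 -0.09 -0.01] units [ 0.0001 -0.0008 -0.0001] F [-0.7  -0.33 -1.99] w 0.562 q [-0.12  0.12  2.11  0.    0.91 -1.63]
t 31.45 E xy mm [-46.8  -1.3] z 84.4 rot to go deg [ 0.01 -0.09 -0.01] units [ 0.0001 -0.0008 -0.0001] F [-0.32 -0.14 -1.  ] w 0.568 q [-0.12  0.12  2.11  0.    0.91 -1.63]
line y [ 1.96537073e-05 -1.93718169e+00] at tool -1.93810231315799 tool [-46.8422368   -1.26468303]
```

View pics/s16.png

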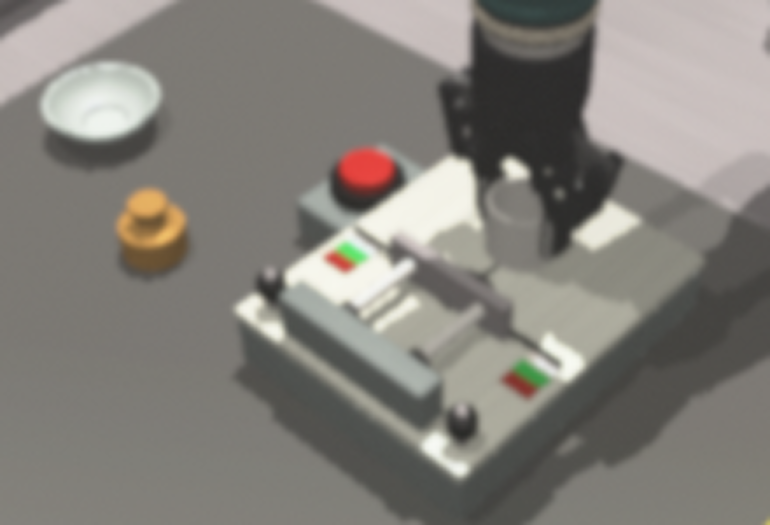

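View pics/w16.png

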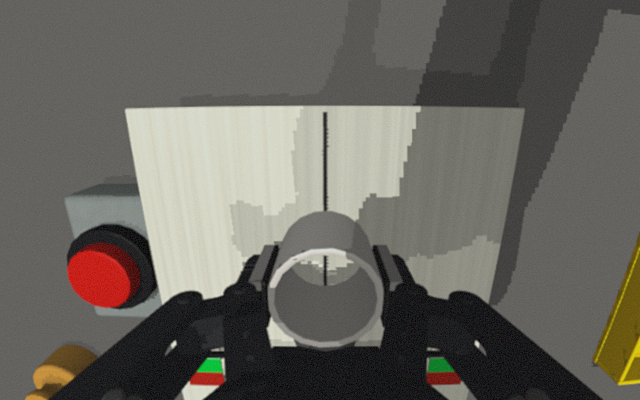

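move_arm(series="0 0 0 -0.002 0 0.002 -0.5; 0 0 0 -0.004 0 0.004 -0.5; 0 0 0 -0.004 0 0.006 -0.5; 0 0 0 -0.004 0 0.008 -0.5; 0 0 0 -0.004 0 0.01 -0.5; 0 0 0 -0.004 0 0.01 -0.5; 0 0 0 -0.004 0 0.01 -0.5; 0 0 0 -0.004 0 0.01 -0.5")

```text
time: 32.25
tool_pos: [0.5065, -0.0362, 0.0843]
tcp_rot: [-2.287, -2.153, -0.003]
wrist_force: [-3.3, 2.1, 6.5]
width: 0.563
```

```bash
python3 -c "
from h import *
from workcell import bot
status(bot.read_state())"
```

```text
t 32.25 E xy mm [-46.8  -1.4] z 84.3 rot to go deg [ 0.01 -0.12 -0.01] units [ 0.0001 -0.001  -0.0001] F [-3.27  2.1   6.52] w 0.563 q [-0.12  0.12  2.11  0.    0.91 -1.63]
```

move_arm(series="0 0 0 0 0.02 -0.006 -0.5; 0 0 0 0 0.06 -0.006 -0.5; 0 0 0 0 0.12 -0.006 -0.5; 0 0 0 0 0.19 -0.006 -0.5; 0 0 0 0 0.26 -0.006 -0.5; 0 0 0 0 0.32 -0.006 -0.5; 0 0 0 0 0.36 -0.006 -0.5; 0 0 0 0 0.36 -0.006 -0.5")

```text
time: 33.05
tool_pos: [0.5431, -0.0389, 0.0843]
tcp_rot: [-2.287, -2.153, -0.003]
wrist_force: [-1.5, -0.0, 2.8]
width: 0.563
```

```bash
python3 -c "
from h import *
import pickle
from workcell import bot,viewer
st=bot.read_state();status(st)
c=viewer.read_camera('wrist');cv2.imwrite('pics/w17.png',c['pixels'][:,:,::-1]);pickle.dump((st,c),open('w17.pkl','wb'))
s=viewer.read_camera('top')['pixels'][155:260,270:380,::-1];cv2.imwrite('pics/t17.png',cv2.resize(s,None,fx=5.5,fy=5.5,interpolation=cv2.INTER_CUBIC))
"; python3 ln.py w17.pkl .1 326
```

```text
t 33.05 E xy mm [-10.1  -1.9] z 84.3 rot to go deg [ 0.06 -0.07 -0.  ] units [ 0.0005 -0.0006 -0.    ] F [-1.54 -0.03  2.83] w 0.563 q [-0.12  0.19  2.04  0.    0.92 -1.63]
line y [ 1.80876891e-03 -1.82879815e+00] at tool -1.8470413411772773 tool [-10.08596877  -1.91600359]
```

View pics/w17.png

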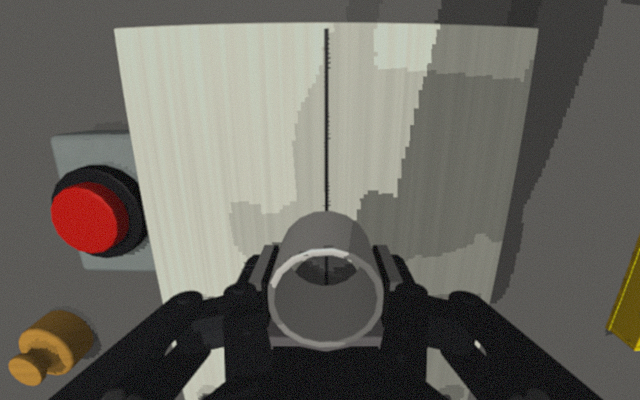

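View pics/t17.png

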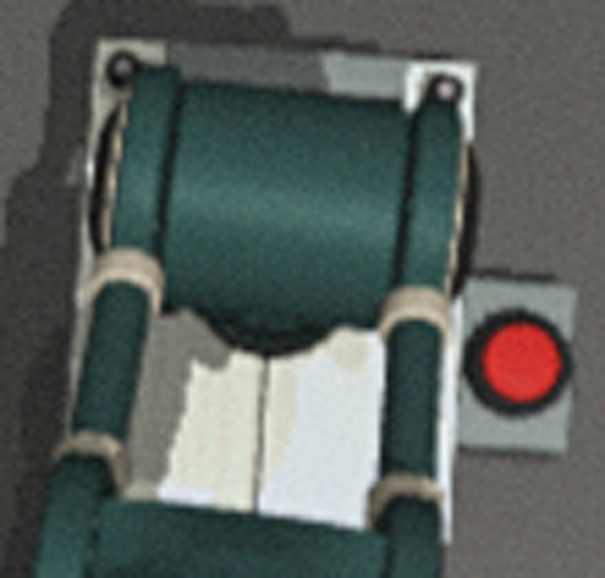

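move_arm(series="0 0 0 0 0.02 -0.003 -0.5; 0 0 0 0 0.04 -0.003 -0.5; 0 0 0 0 0.06 -0.003 -0.5; 0 0 0 0 0.08 -0.003 -0.5; 0 0 0 0 0.1 -0.003 -0.5; 0 0 0 0 0.12 -0.003 -0.5; 0 0 0 0 0.14 -0.003 -0.5; 0 0 0 0 0.14 -0.003 -0.5")

```text
time: 33.95
tool_pos: [0.5538, -0.0393, 0.0844]
tcp_rot: [-2.283, -2.15, 0.004]
wrist_force: [-9.9, 0.5, 11.5]
width: 0.564
```

```bash
python3 -c "
from h import *
import pickle
from workcell import bot,viewer
st=bot.read_state();status(st)
c=viewer.read_camera('scene');pickle.dump((st,c),open('s18.pkl','wb'));s=c['pixels'][150:260,240:390,::-1];cv2.imwrite('pics/s18.png',cv2.resize(s,None,fx=5,fy=5,interpolation=cv2.INTER_CUBIC))
"
```

```text
t 33.95 E xy mm [ 0.6 -1.6] z 84.4 rot to go deg [-0.33 -0.1   0.01] units [-0.0027 -0.0008  0.    ] F [-9.95  0.51 11.55] w 0.564 q [-0.12  0.21  2.01  0.    0.93 -1.63]
```

View pics/s18.png

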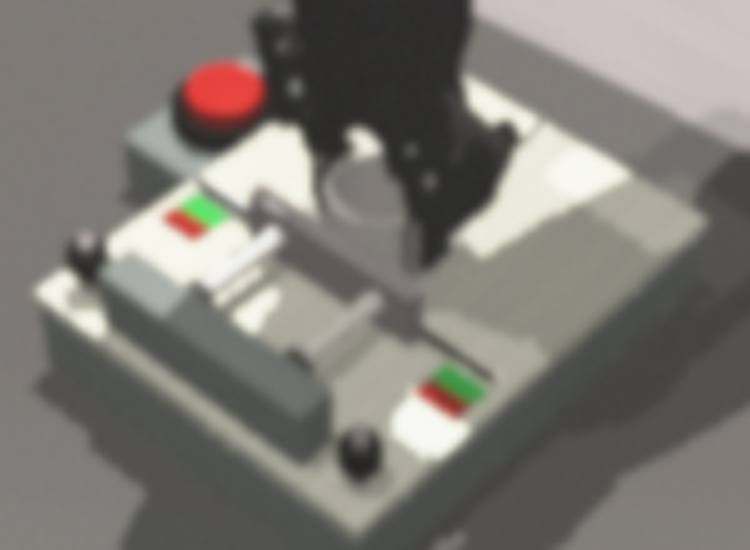

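move_arm(series="0 0 0 0 0 -0.004 -0.5; 0 0 0 0 0 -0.009 -0.5; 0 0 0 0 0.01 -0.009 -0.5; 0 0 0 0 0.02 -0.009 -0.5; 0 0 0 0 0.03 -0.009 -0.5; 0 0 0 0 0.04 -0.009 -0.5; 0 0 0 0 0.04 -0.009 -0.5; 0 0 0 0 0.04 -0.009 -0.5")

```text
time: 34.8
tool_pos: [0.5569, -0.0395, 0.0844]
tcp_rot: [-2.283, -2.149, 0.006]
wrist_force: [-10.5, 1.3, 7.8]
width: 0.56
```

```bash
python3 -c "
from h import *
import pickle
from workcell import bot,viewer
st=bot.read_state();status(st)
c=viewer.read_camera('scene');pickle.dump((st,c),open('s19.pkl','wb'));s=c['pixels'][150:260,240:390,::-1];cv2.imwrite('pics/s19.png',cv2.resize(s,None,fx=5,fy=5,interpolation=cv2.INTER_CUBIC))
"
```

```text
t 34.8 E xy mm [ 3.7 -1.6] z 84.4 rot to go deg [-0.42 -0.1   0.  ] units [-0.0035 -0.0008  0.    ] F [-10.48   1.33   7.83] w 0.56 q [-0.12  0.21  2.    0.    0.93 -1.63]
```

View pics/s19.png

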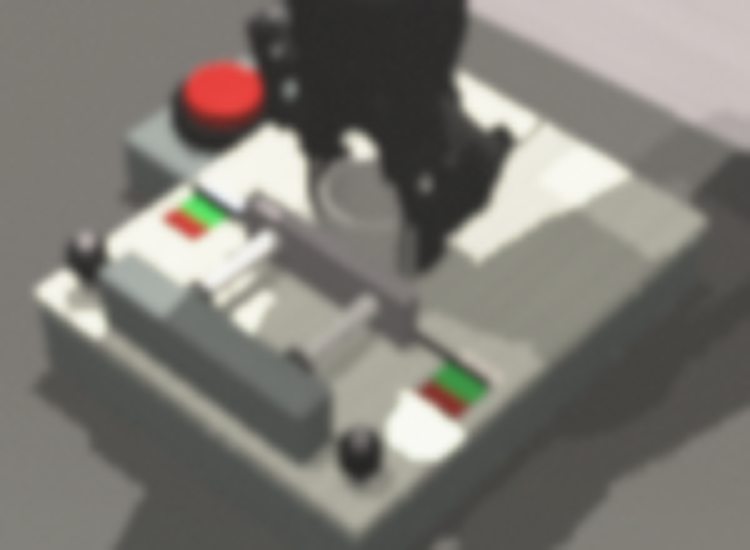

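move_arm(series="-0.001 0 0 0 0.01 -0.003 -0.5; -0.002 0 0 0 0.02 -0.005 -0.5; -0.003 0 0 0 0.03 -0.005 -0.5; -0.003 0 0 0 0.04 -0.005 -0.5; -0.003 0 0 0 0.055 -0.005 -0.5; -0.003 0 0 0 0.07 -0.005 -0.5; -0.003 0 0 0 0.08 -0.005 -0.5; -0.003 0 0 0 0.08 -0.005 -0.5")

```text
time: 35.65
tool_pos: [0.563, -0.0398, 0.0844]
tcp_rot: [-2.284, -2.15, 0.004]
wrist_force: [-15.5, 0.6, 9.5]
width: 0.559
```

```bash
python3 -c "
from h import *
import pickle
from workcell import bot,viewer
st=bot.read_state();status(st)
c=viewer.read_camera('scene');pickle.dump((st,c),open('s20.pkl','wb'));s=c['pixels'][150:260,240:390,::-1];cv2.imwrite('pics/s20.png',cv2.resize(s,None,fx=5,fy=5,interpolation=cv2.INTER_CUBIC))
"
```

```text
t 35.65 E xy mm [ 9.8 -1.7] z 84.4 rot to go deg [-0.31 -0.1   0.  ] units [-0.0025 -0.0008  0.    ] F [-15.52   0.64   9.49] w 0.559 q [-0.12  0.22  1.99  0.    0.93 -1.63]
```

View pics/s20.png

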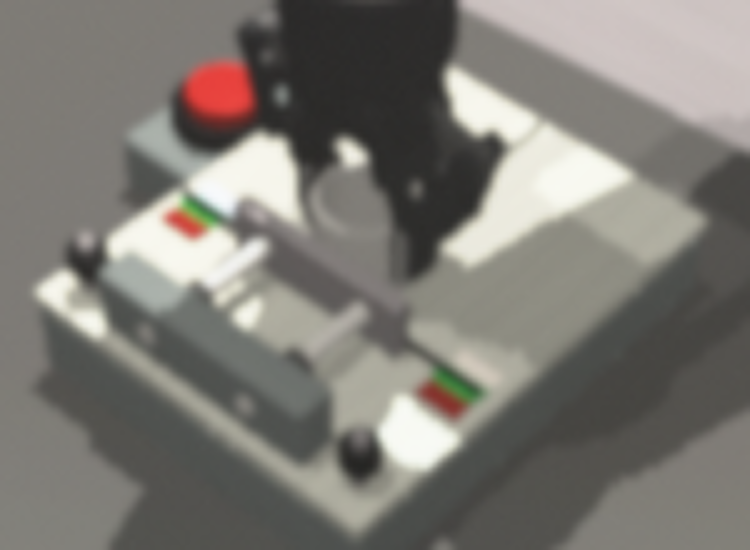

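```bash
python3 - <<'E'
from h import *
import pickle
c0=pickle.load(open("c0.pkl","rb"))["scene"];c18=pickle.load(open("s18.pkl","rb"))[1];c19=pickle.load(open("s19.pkl","rb"))[1];c20=pickle.load(open("s20.pkl","rb"))[1]
ct,st_=np.cos(YAW),np.sin(YAW)
for y in (68,75,80,-68,-75,-80):
  for nm,c in (("0",c0),("18",c18),("19",c19),("20",c20)):
    xs=np.arange(8,52,1.)
    E=np.c_[xs,np.full(len(xs),y-1.7)]/1000
    W=np.c_[O[0]+E[:,0]*ct-E[:,1]*st_,O[1]+E[:,0]*st_+E[:,1]*ct,np.full(len(xs),.056)]
    p=proj(c,W).astype(np.float32)
    v=cv2.remap(c["pixels"],p[:,0].copy(),p[:,1].copy(),cv2.INTER_LINEAR).reshape(-1,3).astype(int)
    m=v.max(1)
    k=m.argmin();print(y,nm,"pointer min at x",xs[k],m[k]," green span",xs[(v[:,1]>v[:,0]+40)&(v[:,1]>v[:,2]+40)][[0,-1]] if ((v[:,1]>v[:,0]+40)&(v[:,1]>v[:,2]+40)).any() else None)
E
```

```text
68 0 pointer min at x 19.0 132  green span [33. 38.]
68 18 pointer min at x 24.0 111  green span None
68 19 pointer min at x 28.0 101  green span None
68 20 pointer min at x 34.0 96  green span None
75 0 pointer min at x 19.0 142  green span [31. 41.]
75 18 pointer min at x 43.0 106  green span [31. 40.]
75 19 pointer min at x 43.0 105  green span [30. 40.]
75 20 pointer min at x 35.0 98  green span [36. 40.]
80 0 pointer min at x 19.0 137  green span [31. 41.]
80 18 pointer min at x 43.0 106  green span [31. 40.]
80 19 pointer min at x 43.0 107  green span [30. 40.]
80 20 pointer min at x 35.0 100  green span [36. 40.]
-68 0 pointer min at x 18.0 139  green span [34. 39.]
-68 18 pointer min at x 26.0 146  green span [33. 39.]
-68 19 pointer min at x 28.0 125  green span [34. 39.]
-68 20 pointer min at x 35.0 134  green span None
-75 0 pointer min at x 19.0 144  green span [31. 41.]
-75 18 pointer min at x 25.0 148  green span [29. 41.]
-75 19 pointer min at x 29.0 123  green span [30. 41.]
-75 20 pointer min at x 35.0 136  green span [36. 40.]
-80 0 pointer min at x 20.0 140  green span [31. 41.]
-80 18 pointer min at x 26.0 149  green span [29. 41.]
-80 19 pointer min at x 29.0 123  green span [30. 41.]
-80 20 pointer min at x 36.0 133  green span [36. 40.]
```

move_arm(series="0 0 0 0 0 0 -0.5; 0 0 0 0 0 0 -0.5; 0 0 0 0 0 0 -0.5; 0 0 0 0 0 0 -0.5; 0 0 0 0 0 0 -0.5; 0 0 0 0 0 0 -0.5; 0 0 0 0 0 0 -0.5; 0 0 0 0 0 0 -0.5")

```text
time: 36.5
tool_pos: [0.563, -0.0398, 0.0844]
tcp_rot: [-2.284, -2.15, 0.004]
wrist_force: [-13.6, 0.2, 8.6]
width: 0.559
```

```bash
python3 -c "
from h import *
import pickle
from workcell import bot,viewer
st=bot.read_state();status(st)
c=viewer.read_camera('wrist');cv2.imwrite('pics/w21.png',c['pixels'][:,:,::-1]);pickle.dump((st,c),open('w21.pkl','wb'))
c=viewer.read_camera('scene');cv2.imwrite('pics/s21.png',c['pixels'][:,:,::-1])
status(bot.read_state())
"; python3 ln.py w21.pkl .1 326
```

```text
t 36.5 E xy mm [ 9.8 -1.6] z 84.4 rot to go deg [-0.29 -0.1   0.  ] units [-0.0025 -0.0008  0.    ] F [-13.63   0.18   8.61] w 0.559 q [-0.12  0.22  1.99  0.    0.93 -1.63]
t 36.6 E xy mm [ 9.8 -1.6] z 84.4 rot to go deg [-0.3 -0.1  0. ] units [-0.0025 -0.0008  0.    ] F [-14.64  -0.03  10.05] w 0.56 q [-0.12  0.22  1.99  0.    0.93 -1.63]
line y [ 1.09166858e-03 -1.90798740e+00] at tool -1.8972734330924383 tool [ 9.81430356 -1.63906034]
```

View pics/w21.png

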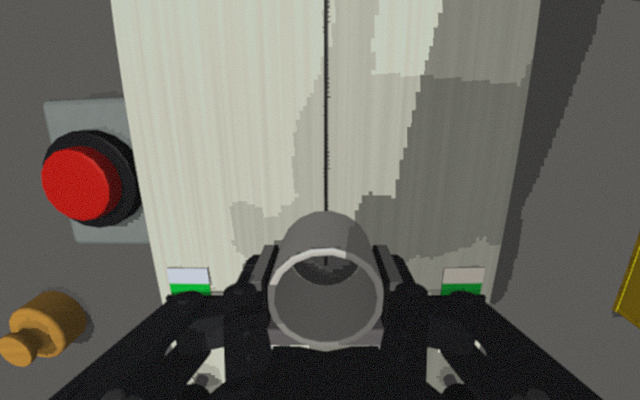

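View pics/s21.png

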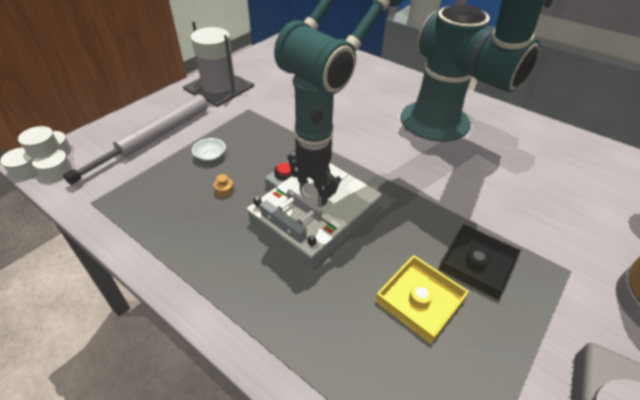

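```bash
python3 -c "
from workcell import bot
print(bot.finish_job())"
```

```text
the job is handed in; nothing more can be done
None
```

I put the black cap in the black tray and the yellow cap in the yellow tray. I then stood the chrome ring on the bed and slid it along the black line against the fence, and handed in at 36.6 s with the grip still pressing.

**Fence:** in the last measured picture both pointers read about x = 35.5 mm. That is about 16 mm of travel, near the middle of the green. It took three short slides to get there, and no reading came near the red.

**Ring:** the tool was within about 0.3 mm of the black line, and the ring was held at 60 N. The last two readings, about 1 s apart, showed the position unchanged and the tool tilted about 0.3°.

**Bystanders:** I never touched the red button, the weight or the dish, and they looked undisturbed in the last scene picture.

**Checks that disagreed:**
- The wrist force was about 14 N backwards, not the roughly 8 N the spring alone should give. There was also 9–10 N of bed reaction, so bed friction probably explains the rest. I eased the height slightly but did not remove it.
- The wrist camera placed the scales about 1.5 mm further along than their listed position, so I judged the pointers from the scene camera.

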